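# Make up two chestnut orders in carrier trays

### The arm

A 6-joint arm with a two-finger parallel gripper is mounted at the origin on the work surface. World frame = base frame: x ahead of the robot, y to its left, z up, the work surface at z = 0. Lengths are in m, angles in rad, forces in N, time in s.
With the tool pointing down it reaches from about 0.35 to 0.875 m from the base axis. Payload 4.2 kg.
Tool frame: the origin (TCP) lies on the centre line of the jaws, within the pads' length; the fingertips stand 8 mm ahead of it and the grasp point (between the pads) lies 11 mm behind it; z points along the fingers, y is the direction in which the jaws open and shut (so a half turn about z gives the same grasp; the last joint's range is limited). The gripper opens to 87 mm and grips with 3 to 60 N. Pads are 19 mm wide; open, the fingers measure 117 mm over their backs; the gripper's body (75 mm by 190 mm) begins 51 mm behind the grasp point.
Start: joints at [-1.056, 0.385, 0.008, 0, -1.194, -0.259], TCP at [0.158, -0.605, 0.231] pointing down, gripper open.
Joint ranges: [-3.14, 3.14], [-1.21, 2.06], [-1.07, 1.41], [-3.16, 2.05], [-2.99, -0.16], [-3.1, 3.1]. Speed limits (rad/s): [2.79, 2.79, 3.14, 3.14, 3.14, 3.14].

### API

Orientations are given as a unit quaternion [w, x, y, z].
In Python, from station import state, get_image, get_calibration, hand_in gives the robot as it stands.
- The arm moves only by the tool play_rows, never from a script. Its argument "moves" is a list of rows, each an object with "jaw": the closure, from -1 (fully open) to 1 (shut); "linear": the shift along the world's x, y, z in units of 30 mm (1.0 is 30 mm), a list of three; "dr": the turn, a rotation vector about the world's x, y, z in rad, a list of three. In form: [{"jaw": jaw, "linear": [dx, dy, dz], "dr": [rx, ry, rz]}, ...]. A call has 1 to 20 rows; each row shifts and turns the commanded pose from where the row before left it; what a row does not reach is not made up. A row lasts 1/10 s, in which the tool goes at most 50 mm and 8.59 degrees, less where a joint would pass 70% of its speed; a pose out of reach is approached as far as the arm can. A call is refused whole if a number of a shift passes 1 or a number of a turn 0.15, either way. A call with a gripper value outside its range is refused whole. The fingers move at their own pace and stop on an object; "newtons" is the grip in N (left out, the last holds). Time passes only in rows, so rows that do not move let the fingers close. It gives the time, the measured TCP pose, the force and the opening at its end, in the units of the state.
- state(): the state, without advancing time (a new reading comes with each control period).
- get_image(name): name is "side" or "top"; returns the picture (420x560x3 uint8, red, green, blue); there is no depth.
- get_calibration(name): a dict with "fx", "fy", "cx", "cy" (pixels), "k1" (the pictures are not rectified: a ray, as slopes to the right and down, at radius r is drawn at 1 + k1 r^2 times it, then the intrinsics apply), "T" (4x4, takes a point from camera to world coordinates). Camera axes: x right, y up, looking along -z (the intrinsics and any distortion apply to the point x, -y, -z); pixel columns grow to the right and rows downward; lengths in m; the calibration is good to about 2 mm. A picture is of the moment at which its call begins. get_calibration takes no time and is no camera call.
- hand_in(): hands the job in, once; it reports no verdict.
The state is a dict: "clock": time; "joint_pos": joint angles; "dq": joint speeds; "tau": joint torques, N m; "tcp_pos": TCP position; "orientation": TCP orientation; "wrist_force": force on the tool from outside, world axes, zero at the start; "moment": the same for the moment, N m; "opening": opening from 0.0 (shut) to 1.0 (fully open).
Only numpy, scipy, OpenCV 4.12 (cv2) and the standard library are available. Lean on these libraries where they do the work, as an engineer would, in place of code of your own. Each camera call takes 0.05 s, during which the arm holds its last target. There are 200 camera calls.

### The job

Make up two orders at the chestnut stall. In the long tray stand the lidded drink cup in the well next to the finger slot, the round cup of chestnuts in the middle well and the empty steel shell dish in the well farthest from the slot; in the short tray stand the square box of chestnuts in the well next to the slot and the capped jar in the other one. Everything must stand upright in its well, the chestnuts must not be tipped out on the way, and the shaker, the pan lid and the brush stay where they are.

Things in the scene. Friction and masses are not known exactly. Their poses are not given: they have to be found in the camera images.
- long_tray: Long plywood carrier tray, fixed, 96 x 320 x 14 mm (x, y, z), with three wells in a row along its y axis and a finger slot (a dark recess, 60 x 18 mm) across its +y end. Origin: centre of its underside, on the table; z up. Well centres at x = 0 and y = +78 mm (next to the slot), y = -17 mm (middle), y = -112 mm (farthest from the slot). All wells are alike: round, 80 mm across, 10 mm deep, cork-lined, their floor 4 mm above the table.
- short_tray: Short plywood carrier tray, fixed, 96 x 226 x 14 mm (x, y, z), with two wells in a row along its y axis and a finger slot (a dark recess, 60 x 18 mm) across its +y end. Origin: centre of its underside, on the table; z up. Well centres at x = 0 and y = +30 mm (next to the slot), y = -65 mm (the other). All wells are alike: round, 80 mm across, 10 mm deep, cork-lined, their floor 4 mm above the table.
- drink_cup_c (a point): White paper drink cup with a black lid, the tallest of the stock: 88 mm high, foot 55 mm across, 59 mm across at mid-height, 61 mm under the lid, lid 66 mm across and 14 mm high. About 0.25 kg. The point is on its axis, half-way up (44 mm above its foot); z is its axis, up.
- nut_cup_c (a point): Round brown cardboard cup heaped with chestnuts, no lid: 64 mm high to the rim (chestnuts reach about 12 mm higher), foot 56 mm across, 60 mm at mid-height, rim 65 mm. About 0.2 kg; the chestnuts are fixed in it. The point is on its axis, 32 mm above its foot; z is its axis, up.
- nut_box_c (a point): Square brown cardboard box of chestnuts, 44 x 44 mm and 56 mm high (chestnuts reach about 12 mm higher). About 0.12 kg. The point is at its centre, 28 mm above its foot; z up, x and y square to its sides.
- jar_c (a point): Capped jar of chestnut cream, brown with a steel cap: 62 mm high, 48 mm across, cap 47 mm across and 14 mm high. About 0.13 kg. The point is on its axis, 31 mm above its foot; z is its axis, up.
- shell_dish_c (a point): Empty open round steel dish for shells, straight-sided: 62 mm across, 40 mm high, wall 3 mm. About 0.07 kg. The point is on its axis, 20 mm above its foot; z is its axis, up.
- shaker: Bystander: aluminium shaker, 44 mm across, 92 mm high, loose, standing to the left of the trays. Origin: centre of its underside.
- pan_lid: Bystander: round black iron lid, 166 mm across, with an arched handle 50 mm high, loose, lying to the right. Origin: centre of its underside.
- brush: Bystander: hand brush with wooden back, 30 x 180 x 34 mm, loose, lying bristles down beyond the stock. Origin: centre of its underside, long side along its y.
Things that resemble listed ones, but are neither listed nor needed, are in the scene too. Leave any orange look-alike of the part that bears nut_cup_c alone. What is shaped like the part that bears shell_dish_c but turquoise is not meant.

How it is judged:
At the end, for the whole second after the job is handed in: Each of the five things stands in its own well: its centre within 15 mm of the well's centre along and across the tray, its foot on the well's floor (height within 4 mm), upright within 0.1 rad, and released. Shaker, pan lid and brush are within 20 mm of where they started (x of drink_cup_c in the frame of long_tray between -0.015 and 0.015 m and y of drink_cup_c in the frame of long_tray between 0.063 and 0.093 m and z of drink_cup_c in the frame of long_tray between 0.044 and 0.052 m and angle between each of drink_cup_c, nut_cup_c, shell_dish_c, nut_box_c, jar_c's own z axis and vertical below 0.1 rad and linear speed of each of drink_cup, nut_cup, shell_dish, nut_box, jar below 0.02 m/s and x of nut_cup_c in the frame of long_tray between -0.015 and 0.015 m and y of nut_cup_c in the frame of long_tray between -0.032 and -0.002 m and z of nut_cup_c in the frame of long_tray between 0.032 and 0.04 m and x of shell_dish_c in the frame of long_tray between -0.015 and 0.015 m and y of shell_dish_c in the frame of long_tray between -0.127 and -0.097 m and z of shell_dish_c in the frame of long_tray between 0.02 and 0.028 m and x of nut_box_c in the frame of short_tray between -0.015 and 0.015 m and y of nut_box_c in the frame of short_tray between 0.015 and 0.045 m and z of nut_box_c in the frame of short_tray between 0.028 and 0.036 m and x of jar_c in the frame of short_tray between -0.015 and 0.015 m and y of jar_c in the frame of short_tray between -0.08 and -0.05 m and z of jar_c in the frame of short_tray between 0.031 and 0.039 m and distance of each of shaker, pan_lid, brush from where it was at the start of the episode below 0.02 m); the robot touches nothing.
It fails at once if the cup of chestnuts is tipped so far that chestnuts would spill (0.8 rad) (angle between nut_cup_c's own z axis and vertical above 0.8 rad).
It fails at once if the box of chestnuts is tipped so far that chestnuts would spill (0.8 rad) (angle between nut_box_c's own z axis and vertical above 0.8 rad).
It also fails if it takes over 128 s, if anything falls off the work surface, if the arm or the gripper's body presses on something with over 40 N, if the wrist force passes 120 N, or if a joint passes its speed limit or range.

## Working session

There is one attempt and no reset: what is moved stays moved. The work goes in short steps, Python scripts to look and compute and a tool call to move; the robot and the scene stay as the last step left them, time stands still between calls to the robot, and variables do not carry over. Pictures are saved under pics/ and viewed, about 12 in all and at most 16, crops included, and the job is handed in when it is done.

Besides the shell and the picture viewer there is one more tool, called after "Call:" as name(argument=value, ...) on one line, values as JSON. play_rows: Moves the arm, as the interface text tells. Its arguments: {"type":"object","properties":{"moves":{"type":"array"},"newtons":{"type":"number"}},"required":["moves"]}

```bash
mkdir -p pics
cat > h.py <<'E'
import numpy as np, cv2
from station import *
def snap(n,f=None):
    im=get_image(n); 
    if f: cv2.imwrite('pics/'+f,im[:,:,::-1])
    return im
def ray(n,px):
    c=get_calibration(n); T=np.array(c['T'])
    K=np.array([[c['fx'],0,c['cx']],[0,c['fy'],c['cy']],[0,0,1.]])
    u=cv2.undistortPoints(np.array([[px]],float),K,np.array([c['k1'],0,0,0,0.]))[0,0]
    # model: drawn = ray*(1+k1 r^2)
    return T[:3,3],T[:3,:3]@np.array([u[0],-u[1],-1])
def onplane(n,px,z):
    o,d=ray(n,px); return o+d*(z-o[2])/d[2]
def proj(n,p):
    c=get_calibration(n); T=np.array(c['T'])
    q=T[:3,:3].T@(np.array(p)-T[:3,3]); s=np.array([q[0],-q[1]])/-q[2]
    s=s*(1+c['k1']*(s@s)); return np.array([c['fx']*s[0]+c['cx'],c['fy']*s[1]+c['cy']])
E
python3 - <<'E'
from h import *
for n in('top','side'):
    snap(n,n+'0.png'); c=get_calibration(n); print(n,c['fx'],c['k1'],np.round(c['T'],3).tolist())
s=state();print(s['clock'],s['tcp_pos'],s['orientation'],s['opening'])
E
```

```text
top 477.41098542572496 -0.08489856258339776 [[0.004, 0.987, -0.161, 0.381], [-1.0, 0.003, -0.009, 0.003], [-0.008, 0.161, 0.987, 1.432], [0.0, 0.0, 0.0, 1.0]]
side 531.3803558318426 -0.13152823439985567 [[-0.796, 0.395, -0.458, -0.063], [-0.605, -0.504, 0.616, 0.919], [0.012, 0.768, 0.64, 1.051], [0.0, 0.0, 0.0, 1.0]]
0.1 [ 0.15799215 -0.60415612  0.22958433] [-1.85566395e-04 -1.27449434e-01  9.91844571e-01  9.76575324e-04] 1.0021801882258692
```

View pics/top0.png

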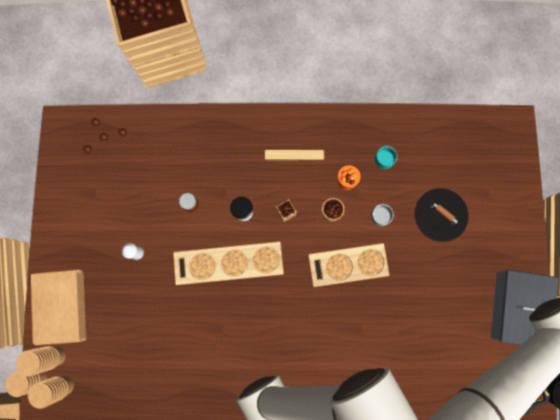

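View pics/side0.png

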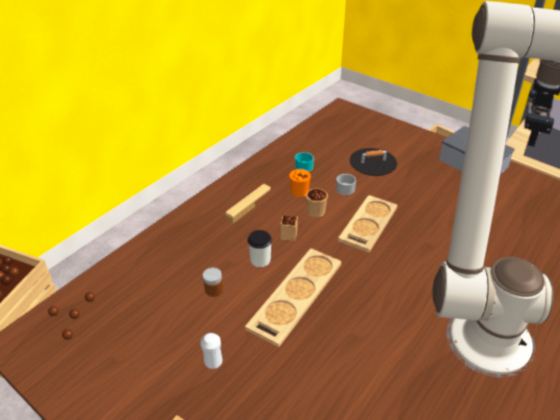

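Run:
```python
from h import *
im=cv2.imread('pics/top0.png'); 
crop=cv2.resize(im[140:295,165:430],None,fx=3,fy=3,interpolation=cv2.INTER_CUBIC)
hsv=cv2.cvtColor(im,cv2.COLOR_BGR2HSV)
tm=cv2.medianBlur(im,3)
# tray plywood: bright
m=((hsv[...,2]>165)&(hsv[...,1]>60)&(hsv[...,0]<25)).astype(np.uint8)
m[:235]=0;m[295:]=0;m[:,:165]=0;m[:,430:]=0
m=cv2.morphologyEx(m,cv2.MORPH_CLOSE,np.ones((9,9)))
for c in cv2.findContours(m,0,2)[0]:
    if cv2.contourArea(c)<500: continue
    P=np.array([onplane('top',p,.014)[:2] for p in c[:,0].astype(float)],np.float32)
    r=cv2.minAreaRect(P); b=cv2.boxPoints(r); print('tray',r)
for n,(u,v) in dict(jar=(188,202),drink=(241,208),box=(287,210),nut=(333,209),dish=(382,215)).items():
    print(n,hsv[v,u-14:u+15:2].tolist())
cv2.imwrite('pics/crop.png',crop)
```

```text
tray ((0.45981404185295105, -0.18278935551643372), (0.0999816432595253, 0.2287207990884781), 8.177292823791504)
tray ((0.4635113775730133, 0.17557388544082642), (0.09977106004953384, 0.3229565918445587), 5.973171234130859)
jar [[10, 160, 116], [9, 160, 115], [9, 117, 124], [25, 9, 178], [60, 5, 192], [66, 6, 197], [65, 8, 193], [65, 8, 191], [66, 7, 193], [50, 4, 190], [45, 6, 171], [10, 112, 114], [9, 167, 101], [9, 160, 113], [9, 157, 117]]
drink [[9, 154, 116], [9, 154, 96], [0, 53, 34], [135, 34, 30], [120, 8, 31], [135, 15, 35], [120, 33, 31], [135, 17, 30], [130, 23, 33], [0, 8, 32], [140, 23, 34], [90, 9, 28], [0, 45, 40], [9, 151, 96], [10, 162, 113]]
box [[9, 157, 109], [9, 154, 111], [12, 133, 111], [11, 151, 115], [7, 176, 77], [7, 182, 66], [9, 181, 79], [7, 175, 73], [6, 177, 62], [6, 179, 67], [8, 154, 91], [13, 130, 161], [10, 154, 121], [10, 162, 112], [8, 157, 115]]
nut [[9, 157, 122], [12, 143, 146], [13, 138, 140], [7, 161, 46], [6, 176, 61], [7, 175, 64], [8, 167, 104], [9, 163, 103], [7, 165, 62], [8, 172, 71], [7, 167, 87], [7, 177, 72], [13, 141, 165], [10, 155, 130], [9, 163, 116]]
dish [[9, 156, 121], [9, 124, 99], [40, 7, 107], [60, 5, 198], [60, 5, 198], [60, 5, 199], [54, 7, 194], [68, 5, 197], [60, 4, 193], [53, 5, 189], [60, 5, 188], [60, 8, 99], [20, 26, 117], [10, 110, 123], [9, 157, 112]]
```

View pics/crop.png

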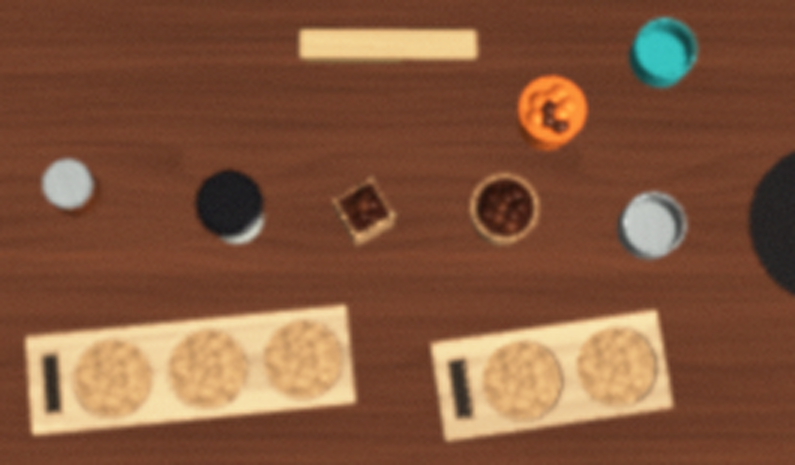

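```bash
cat >> h.py <<'E'
def comp(m,u,v,R=22):
    k=np.zeros(m.shape,np.uint8); k[v-R:v+R,u-R:u+R]=1
    m=(m.astype(np.uint8)&k); n,l,s,c=cv2.connectedComponentsWithStats(m)
    i=1+np.argmax(s[1:,4]); cs=cv2.findContours((l==i).astype(np.uint8),0,1)[0]
    return max(cs,key=len)[:,0].astype(float)
def circ(n,pts,z):
    P=np.array([onplane(n,p,z)[:2] for p in pts],np.float32)
    return cv2.fitEllipse(P), cv2.minEnclosingCircle(P), cv2.minAreaRect(P)
E
python3 - <<'E'
from h import *
im=cv2.imread('pics/top0.png'); hsv=cv2.cvtColor(im,cv2.COLOR_BGR2HSV); H,S,V=[hsv[...,i].astype(int) for i in range(3)]
ms=dict(jar=(S<90,188,202,.062),drink=((V<62)&(S<80),241,208,.088),dish=(S<80,382,215,.04),nut=(((H>=11)&(V>120))|(V<85),333,209,.064),box=(((H>=11)&(V>110))|(V<88),287,210,.056),boxin=((V<92),287,210,.058),
 turq=(H>60,387,157,.04),orange=((S>185)&(V>150),349,177,.064))
for n,(m,u,v,z) in ms.items():
    e,c,r=circ('top',comp(m,u,v),z); f=lambda t:[np.round(x,4).tolist() if not np.isscalar(x) else round(x,3) for x in t]
    print(n,'ell',f(e),'circ',f(c),'rect',f(r))
for nm,c,a,ys in(('long',(.4635,.1756),5.97,(.078,-.017,-.112)),('short',(.4598,-.1828),8.18,(.03,-.065))):
    a=np.radians(a)
    for y in ys: print(nm,y,np.round([c[0]-np.sin(a)*y,c[1]+np.cos(a)*y],4))
b=np.hstack([cv2.resize(im[190:230,267:307],None,fx=9,fy=9,interpolation=2),cv2.resize(cv2.imread('pics/side0.png')[208:248,269:309],None,fx=9,fy=9,interpolation=2)])
cv2.imwrite('pics/box.png',b)
E
```

```text
jar ell [[0.6413, 0.2932], [0.0478, 0.0496], 139.67] circ [[0.6417, 0.2929], 0.026] rect [[0.6408, 0.2933], [0.0483, 0.0474], 1.955]
drink ell [[0.6175, 0.1317], [0.0558, 0.0573], 6.748] circ [[0.6176, 0.1314], 0.03] rect [[0.6172, 0.1315], [0.0552, 0.0576], 0.163]
dish ell [[0.6052, -0.2813], [0.0619, 0.0684], 39.84] circ [[0.6055, -0.2804], 0.035] rect [[0.6043, -0.2813], [0.0624, 0.0687], 44.253]
nut ell [[0.618, -0.1331], [0.0674, 0.0702], 93.201] circ [[0.6175, -0.1328], 0.037] rect [[0.6192, -0.134], [0.068, 0.069], 44.45]
box ell [[0.615, 0.0017], [0.0538, 0.0624], 114.956] circ [[0.6159, 0.0018], 0.034] rect [[0.6156, 0.0018], [0.0561, 0.0512], 29.892]
boxin ell [[0.6197, 0.003], [0.0368, 0.0371], 1.906] circ [[0.6185, 0.0026], 0.021] rect [[0.6199, 0.0034], [0.0351, 0.0337], 30.84]
turq ell [[0.7817, -0.2979], [0.0622, 0.0723], 60.592] circ [[0.7817, -0.2977], 0.037] rect [[0.7818, -0.2977], [0.0639, 0.0697], 88.21]
orange ell [[0.7149, -0.1818], [0.0649, 0.0719], 82.711] circ [[0.7131, -0.1809], 0.038] rect [[0.7165, -0.1821], [0.0681, 0.0682], 37.105]
long 0.078 [0.4554 0.2532]
long -0.017 [0.4653 0.1587]
long -0.112 [0.4751 0.0642]
short 0.03 [ 0.4555 -0.1531]
short -0.065 [ 0.469  -0.2471]
```

View pics/box.png

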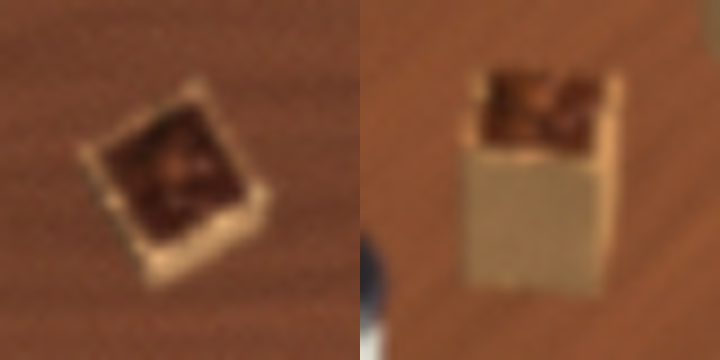

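```bash
cat >> h.py <<'E'
def go(x,y,z,yaw):
    s=state(); p=np.array(s['tcp_pos']); w,a,b,c=s['orientation']
    from scipy.spatial.transform import Rotation as Rn
    R=Rn.from_quat([a,b,c,w]).as_matrix(); t=R[:,1]
    d=(yaw-np.degrees(np.arctan2(t[1],t[0]))+90)%180-90
    print('clk',round(s['clock'],2),'tcp',p.round(4),'zaxis',R[:,2].round(3),'units',((np.array([x,y,z])-p)/.03).round(2),'drz',round(np.radians(d),3),'open',round(s['opening'],3),'F',np.round(s['wrist_force'],1),'q',np.round(s['joint_pos'],2))
E
python3 - <<'E'
from h import *
for n,p,px in(('drink',(.6175,.1316,.088),(260,239)),('jar',(.641,.293,.062),(213,275)),('nut',(.619,-.1335,.064),(317,196)),('dish',(.607,-.283,.04),(346,181)),('box',(.619,.003,.056),(289,219))):print(n,proj('side',p).round(1),px)
go(.607,-.283,.13,6)
E
```

```text
drink [260.2 236. ] (260, 239)
jar [212.8 273.7] (213, 275)
nut [316.4 194.3] (317, 196)
dish [346.  178.8] (346, 181)
box [288.9 219.8] (289, 219)
clk 0.1 tcp [ 0.158  -0.6042  0.2296] zaxis [-0.001  0.002 -1.   ] units [14.97 10.71 -3.32] drz 1.42 open 1.002 F [-0.4  0.  -0.1] q [-1.06  0.39  0.01 -0.   -1.19 -0.26]
```

Call:
play_rows(moves=[{"jaw": -1,"linear": [0.75,0.535,-0.165],"dr": [0,0,0.071]},{"jaw": -1,"linear": [0.75,0.535,-0.165],"dr": [0,0,0.071]},{"jaw": -1,"linear": [0.75,0.535,-0.165],"dr": [0,0,0.071]},{"jaw": -1,"linear": [0.75,0.535,-0.165],"dr": [0,0,0.071]},{"jaw": -1,"linear": [0.75,0.535,-0.165],"dr": [0,0,0.071]},{"jaw": -1,"linear": [0.75,0.535,-0.165],"dr": [0,0,0.071]},{"jaw": -1,"linear": [0.75,0.535,-0.165],"dr": [0,0,0.071]},{"jaw": -1,"linear": [0.75,0.535,-0.165],"dr": [0,0,0.071]},{"jaw": -1,"linear": [0.75,0.535,-0.165],"dr": [0,0,0.071]},{"jaw": -1,"linear": [0.75,0.535,-0.165],"dr": [0,0,0.071]},{"jaw": -1,"linear": [0.75,0.535,-0.165],"dr": [0,0,0.071]},{"jaw": -1,"linear": [0.75,0.535,-0.165],"dr": [0,0,0.071]},{"jaw": -1,"linear": [0.75,0.535,-0.165],"dr": [0,0,0.071]},{"jaw": -1,"linear": [0.75,0.535,-0.165],"dr": [0,0,0.071]},{"jaw": -1,"linear": [0.75,0.535,-0.165],"dr": [0,0,0.071]},{"jaw": -1,"linear": [0.75,0.535,-0.165],"dr": [0,0,0.071]},{"jaw": -1,"linear": [0.75,0.535,-0.165],"dr": [0,0,0.071]},{"jaw": -1,"linear": [0.75,0.535,-0.165],"dr": [0,0,0.071]},{"jaw": -1,"linear": [0.75,0.535,-0.165],"dr": [0,0,0.071]},{"jaw": -1,"linear": [0.75,0.535,-0.165],"dr": [0,0,0.071]}], newtons=20)

```text
clock: 2.1
tcp_pos: [0.6087, -0.2828, 0.1307]
orientation: [0.0, 0.744, -0.668, -0.001]
wrist_force: [-0.9, -0.2, 0.2]
opening: 0.999
```

Run:
```python
from h import *
go(.607,-.283,.024,6)
snap('side','s1.png'); im=snap('top','t1.png')
a=cv2.resize(cv2.imread('pics/s1.png')[60:260,220:440],None,fx=2.5,fy=2.5); cv2.imwrite('pics/s1c.png',a)
```

```text
clk 2.1 tcp [ 0.6087 -0.2828  0.1307] zaxis [-0.001  0.    -1.   ] units [-0.06 -0.01 -3.56] drz -0.003 open 0.999 F [-0.9 -0.2  0.2] q [-0.19  0.54  0.   -0.   -1.03  0.3 ]
```

View pics/s1c.png

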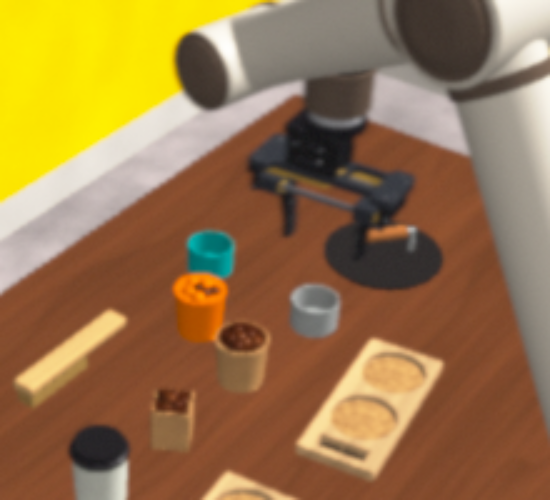

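Gripper hangs straight above the grey dish (crop pixel 315,310), jaws along x. Descend, grip, lift.

Call:
play_rows(moves=[{"jaw": -1,"linear": [0,0,-0.5],"dr": [0,0,0]},{"jaw": -1,"linear": [0,0,-0.5],"dr": [0,0,0]},{"jaw": -1,"linear": [0,0,-0.5],"dr": [0,0,0]},{"jaw": -1,"linear": [0,0,-0.5],"dr": [0,0,0]},{"jaw": -1,"linear": [0,0,-0.5],"dr": [0,0,0]},{"jaw": -1,"linear": [0,0,-0.5],"dr": [0,0,0]},{"jaw": -1,"linear": [0,0,-0.5],"dr": [0,0,0]},{"jaw": 1,"linear": [0,0,0],"dr": [0,0,0]},{"jaw": 1,"linear": [0,0,0],"dr": [0,0,0]},{"jaw": 1,"linear": [0,0,0],"dr": [0,0,0]},{"jaw": 1,"linear": [0,0,0],"dr": [0,0,0]},{"jaw": 1,"linear": [0,0,0],"dr": [0,0,0]},{"jaw": 1,"linear": [0,0,0],"dr": [0,0,0]},{"jaw": 1,"linear": [0,0,0],"dr": [0,0,0]}], newtons=20)

```text
clock: 3.6
tcp_pos: [0.6089, -0.2838, 0.0275]
orientation: [-0.0, 0.743, -0.669, 0.001]
wrist_force: [0.6, 1.0, 4.0]
opening: 0.714
```

Run:
```python
from h import *
go(.4751,.0642,.16,6)
```

```text
clk 3.6 tcp [ 0.6089 -0.2838  0.0275] zaxis [ 0.002 -0.001 -1.   ] units [-4.46 11.6   4.42] drz -0.001 open 0.714 F [0.6 1.  4. ] q [-0.2   0.65 -0.09  0.   -0.83  0.3 ]
```

Call:
play_rows(moves=[{"jaw": 1,"linear": [0,0,0.7],"dr": [0,0,0]},{"jaw": 1,"linear": [0,0,0.7],"dr": [0,0,0]},{"jaw": 1,"linear": [0,0,0.7],"dr": [0,0,0]},{"jaw": 1,"linear": [0,0,0.7],"dr": [0,0,0]},{"jaw": 1,"linear": [0,0,0.7],"dr": [0,0,0]},{"jaw": 1,"linear": [0,0,0.7],"dr": [0,0,0]},{"jaw": 1,"linear": [-0.344,0.893,0],"dr": [0,0,0]},{"jaw": 1,"linear": [-0.344,0.893,0],"dr": [0,0,0]},{"jaw": 1,"linear": [-0.344,0.893,0],"dr": [0,0,0]},{"jaw": 1,"linear": [-0.344,0.893,0],"dr": [0,0,0]},{"jaw": 1,"linear": [-0.344,0.893,0],"dr": [0,0,0]},{"jaw": 1,"linear": [-0.344,0.893,0],"dr": [0,0,0]},{"jaw": 1,"linear": [-0.344,0.893,0],"dr": [0,0,0]},{"jaw": 1,"linear": [-0.344,0.893,0],"dr": [0,0,0]},{"jaw": 1,"linear": [-0.344,0.893,0],"dr": [0,0,0]},{"jaw": 1,"linear": [-0.344,0.893,0],"dr": [0,0,0]},{"jaw": 1,"linear": [-0.344,0.893,0],"dr": [0,0,0]},{"jaw": 1,"linear": [-0.344,0.893,0],"dr": [0,0,0]},{"jaw": 1,"linear": [-0.344,0.893,0],"dr": [0,0,0]},{"jaw": 1,"linear": [0,0,0],"dr": [0,0,0]}])

```text
clock: 5.6
tcp_pos: [0.4726, 0.0665, 0.1524]
orientation: [0.0, 0.744, -0.668, -0.0]
wrist_force: [-0.9, 0.2, -1.7]
opening: 0.71
```

Run:
```python
from h import *
go(.4751,.0642,.0325,6)
snap('side','s2.png'); im=snap('top','t2.png')
a=cv2.resize(cv2.imread('pics/s2.png')[160:360,180:400],None,fx=2.5,fy=2.5); cv2.imwrite('pics/s2c.png',a)
```

```text
clk 5.6 tcp [0.4726 0.0665 0.1524] zaxis [-0.001  0.    -1.   ] units [ 0.08 -0.08 -4.  ] drz -0.004 open 0.71 F [-0.9  0.2 -1.7] q [ 0.48  0.21 -0.46 -0.   -0.9  -0.37]
```

View pics/s2c.png

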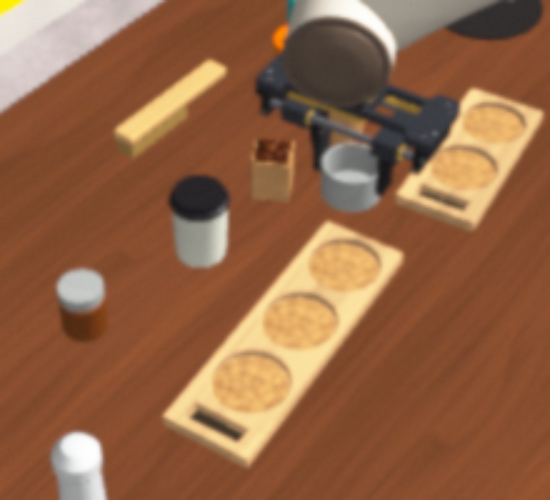

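Call:
play_rows(moves=[{"jaw": 1,"linear": [0.08,-0.08,-0.5],"dr": [0,0,0]},{"jaw": 1,"linear": [0,0,-0.5],"dr": [0,0,0]},{"jaw": 1,"linear": [0,0,-0.5],"dr": [0,0,0]},{"jaw": 1,"linear": [0,0,-0.5],"dr": [0,0,0]},{"jaw": 1,"linear": [0,0,-0.5],"dr": [0,0,0]},{"jaw": 1,"linear": [0,0,-0.5],"dr": [0,0,0]},{"jaw": 1,"linear": [0,0,-0.5],"dr": [0,0,0]},{"jaw": 1,"linear": [0,0,-0.45],"dr": [0,0,0]},{"jaw": 1,"linear": [0,0,0],"dr": [0,0,0]},{"jaw": 1,"linear": [0,0,0],"dr": [0,0,0]}])

```text
clock: 6.7
tcp_pos: [0.4765, 0.0615, 0.034]
orientation: [0.0, 0.743, -0.669, -0.0]
wrist_force: [0.1, 0.7, -1.0]
opening: 0.709
```

Call:
play_rows(moves=[{"jaw": 1,"linear": [0,0.04,-0.06],"dr": [0,0,0]},{"jaw": 1,"linear": [0,0,0],"dr": [0,0,0]},{"jaw": -1,"linear": [0,0,0],"dr": [0,0,0]},{"jaw": -1,"linear": [0,0,0],"dr": [0,0,0]},{"jaw": -1,"linear": [0,0,0],"dr": [0,0,0]},{"jaw": -1,"linear": [0,0,0],"dr": [0,0,0]},{"jaw": -1,"linear": [0,0,0.4],"dr": [0,0,0]},{"jaw": -1,"linear": [0,0,0.6],"dr": [0,0,0]},{"jaw": -1,"linear": [0,0,0.7],"dr": [0,0,0]},{"jaw": -1,"linear": [0,0,0.7],"dr": [0,0,0]},{"jaw": -1,"linear": [0,0,0.7],"dr": [0,0,0]},{"jaw": -1,"linear": [0,0,0.7],"dr": [0,0,0]}])

```text
clock: 7.9
tcp_pos: [0.4762, 0.0634, 0.1472]
orientation: [-0.0, 0.743, -0.669, -0.0]
wrist_force: [0.4, 1.3, -0.1]
opening: 1.005
```

Run:
```python
from h import *
go(.619,-.1335,.15,6)
```

```text
clk 7.9 tcp [0.4762 0.0634 0.1472] zaxis [ 0.  0. -1.] units [ 4.76 -6.56  0.09] drz -0.0 open 1.005 F [ 0.4  1.3 -0.1] q [ 0.47  0.22 -0.46 -0.   -0.89 -0.37]
```

Call:
play_rows(moves=[{"jaw": -1,"linear": [0.595,-0.82,0],"dr": [0,0,0]},{"jaw": -1,"linear": [0.595,-0.82,0],"dr": [0,0,0]},{"jaw": -1,"linear": [0.595,-0.82,0],"dr": [0,0,0]},{"jaw": -1,"linear": [0.595,-0.82,0],"dr": [0,0,0]},{"jaw": -1,"linear": [0.595,-0.82,0],"dr": [0,0,0]},{"jaw": -1,"linear": [0.595,-0.82,0],"dr": [0,0,0]},{"jaw": -1,"linear": [0.595,-0.82,0],"dr": [0,0,0]},{"jaw": -1,"linear": [0.595,-0.82,0],"dr": [0,0,0]},{"jaw": -1,"linear": [0,0,0],"dr": [0,0,0]},{"jaw": -1,"linear": [0,0,0],"dr": [0,0,0]}])

```text
clock: 8.9
tcp_pos: [0.6188, -0.1338, 0.1455]
orientation: [0.0, 0.743, -0.67, -0.001]
wrist_force: [-0.8, 0.9, -0.9]
opening: 1.004
```

Run:
```python
from h import *
go(.619,-.1335,.032,6)
```

```text
clk 8.9 tcp [ 0.6188 -0.1338  0.1455] zaxis [-0.001  0.    -1.   ] units [ 0.01  0.01 -3.78] drz 0.001 open 1.004 F [-0.8  0.9 -0.9] q [ 0.04  0.47 -0.09 -0.   -1.02  0.06]
```

Accurate. Descend, grip (25 N), lift in one call.

Call:
play_rows(moves=[{"jaw": -1,"linear": [0,0,-0.47],"dr": [0,0,0]},{"jaw": -1,"linear": [0,0,-0.47],"dr": [0,0,0]},{"jaw": -1,"linear": [0,0,-0.47],"dr": [0,0,0]},{"jaw": -1,"linear": [0,0,-0.47],"dr": [0,0,0]},{"jaw": -1,"linear": [0,0,-0.47],"dr": [0,0,0]},{"jaw": -1,"linear": [0,0,-0.47],"dr": [0,0,0]},{"jaw": -1,"linear": [0,0,-0.47],"dr": [0,0,0]},{"jaw": -1,"linear": [0,0,-0.47],"dr": [0,0,0]},{"jaw": 1,"linear": [0,0,0],"dr": [0,0,0]},{"jaw": 1,"linear": [0,0,0],"dr": [0,0,0]},{"jaw": 1,"linear": [0,0,0],"dr": [0,0,0]},{"jaw": 1,"linear": [0,0,0],"dr": [0,0,0]},{"jaw": 1,"linear": [0,0,0],"dr": [0,0,0]},{"jaw": 1,"linear": [0,0,0],"dr": [0,0,0]},{"jaw": 1,"linear": [0,0,0],"dr": [0,0,0]}], newtons=25)

```text
clock: 10.4
tcp_pos: [0.6202, -0.1334, 0.0344]
orientation: [-0.001, 0.743, -0.669, 0.001]
wrist_force: [1.1, 0.6, 3.4]
opening: 0.702
```

Run:
```python
from h import *
go(.4653,.1587,.16,6)
```

```text
clk 10.4 tcp [ 0.6202 -0.1334  0.0344] zaxis [ 0.002 -0.    -1.   ] units [-5.16  9.74  4.19] drz -0.001 open 0.702 F [1.1 0.6 3.4] q [ 0.04  0.59 -0.19  0.   -0.79  0.06]
```

Call:
play_rows(moves=[{"jaw": 1,"linear": [0,0,0.7],"dr": [0,0,0]},{"jaw": 1,"linear": [0,0,0.7],"dr": [0,0,0]},{"jaw": 1,"linear": [0,0,0.7],"dr": [0,0,0]},{"jaw": 1,"linear": [0,0,0.7],"dr": [0,0,0]},{"jaw": 1,"linear": [0,0,0.7],"dr": [0,0,0]},{"jaw": 1,"linear": [0,0,0.7],"dr": [0,0,0]},{"jaw": 1,"linear": [-0.43,0.812,0],"dr": [0,0,0]},{"jaw": 1,"linear": [-0.43,0.812,0],"dr": [0,0,0]},{"jaw": 1,"linear": [-0.43,0.812,0],"dr": [0,0,0]},{"jaw": 1,"linear": [-0.43,0.812,0],"dr": [0,0,0]},{"jaw": 1,"linear": [-0.43,0.812,0],"dr": [0,0,0]},{"jaw": 1,"linear": [-0.43,0.812,0],"dr": [0,0,0]},{"jaw": 1,"linear": [-0.43,0.812,0],"dr": [0,0,0]},{"jaw": 1,"linear": [-0.43,0.812,0],"dr": [0,0,0]},{"jaw": 1,"linear": [-0.43,0.812,0],"dr": [0,0,0]},{"jaw": 1,"linear": [-0.43,0.812,0],"dr": [0,0,0]},{"jaw": 1,"linear": [-0.43,0.812,0],"dr": [0,0,0]},{"jaw": 1,"linear": [-0.43,0.812,0],"dr": [0,0,0]},{"jaw": 1,"linear": [0,0,0],"dr": [0,0,0]},{"jaw": 1,"linear": [0,0,0],"dr": [0,0,0]}])

```text
clock: 12.4
tcp_pos: [0.4634, 0.1589, 0.1589]
orientation: [0.001, 0.744, -0.669, -0.0]
wrist_force: [0.3, 0.9, -2.5]
opening: 0.703
```

Run:
```python
from h import *
go(.4653,.1587,.0385,6)
```

```text
clk 12.4 tcp [0.4634 0.1589 0.1589] zaxis [-0.002 -0.001 -1.   ] units [ 0.06 -0.01 -4.01] drz -0.001 open 0.703 F [ 0.3  0.9 -2.5] q [ 0.66  0.23 -0.42 -0.   -0.93 -0.56]
```

Call:
play_rows(moves=[{"jaw": 1,"linear": [0.06,0,-0.5],"dr": [0,0,0]},{"jaw": 1,"linear": [0,0,-0.5],"dr": [0,0,0]},{"jaw": 1,"linear": [0,0,-0.5],"dr": [0,0,0]},{"jaw": 1,"linear": [0,0,-0.5],"dr": [0,0,0]},{"jaw": 1,"linear": [0,0,-0.5],"dr": [0,0,0]},{"jaw": 1,"linear": [0,0,-0.5],"dr": [0,0,0]},{"jaw": 1,"linear": [0,0,-0.5],"dr": [0,0,0]},{"jaw": 1,"linear": [0,0,-0.3],"dr": [0,0,0]},{"jaw": 1,"linear": [0,0,-0.2],"dr": [0,0,0]},{"jaw": 1,"linear": [0,0,0],"dr": [0,0,0]},{"jaw": 1,"linear": [0,0,0],"dr": [0,0,0]}])

```text
clock: 13.5
tcp_pos: [0.4666, 0.159, 0.0398]
orientation: [-0.0, 0.743, -0.669, 0.0]
wrist_force: [-0.0, -0.2, -2.2]
opening: 0.705
```

Call:
play_rows(moves=[{"jaw": 1,"linear": [0,0,-0.05],"dr": [0,0,0]},{"jaw": 1,"linear": [0,0,0],"dr": [0,0,0]},{"jaw": -1,"linear": [0,0,0],"dr": [0,0,0]},{"jaw": -1,"linear": [0,0,0],"dr": [0,0,0]},{"jaw": -1,"linear": [0,0,0],"dr": [0,0,0]},{"jaw": -1,"linear": [0,0,0],"dr": [0,0,0]},{"jaw": -1,"linear": [0,0,0],"dr": [0,0,0]},{"jaw": -1,"linear": [0,0,0.4],"dr": [0,0,0]},{"jaw": -1,"linear": [0,0,0.6],"dr": [0,0,0]},{"jaw": -1,"linear": [0,0,0.7],"dr": [0,0,0]},{"jaw": -1,"linear": [0,0,0.7],"dr": [0,0,0]},{"jaw": -1,"linear": [0,0,0.7],"dr": [0,0,0]},{"jaw": -1,"linear": [0,0,0.7],"dr": [0,0,0]},{"jaw": -1,"linear": [0,0,0],"dr": [0,0,0]}])

```text
clock: 14.9
tcp_pos: [0.4679, 0.16, 0.1548]
orientation: [-0.003, 0.743, -0.669, 0.001]
wrist_force: [-0.1, 1.1, 0.2]
opening: 0.997
```

Run:
```python
from h import *
go(.6175,.1316,.16,6)
snap('side','s3.png'); im=snap('top','t3.png')
a=cv2.resize(cv2.imread('pics/s3.png')[160:360,180:400],None,fx=2.5,fy=2.5); cv2.imwrite('pics/s3c.png',a)
```

```text
clk 14.9 tcp [0.4679 0.16   0.1548] zaxis [ 0.006  0.003 -1.   ] units [ 4.99 -0.95  0.17] drz -0.001 open 0.997 F [-0.1  1.1  0.2] q [ 0.66  0.23 -0.42  0.   -0.91 -0.55]
```

View pics/s3c.png

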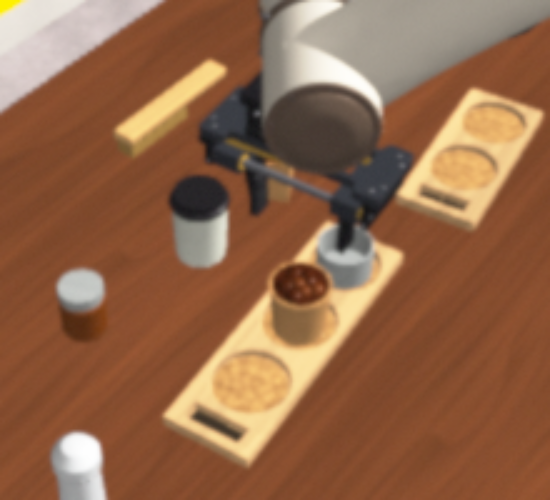

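Dish (345,255) and nut cup (300,300) stand in their wells. On to the drink cup.

Call:
play_rows(moves=[{"jaw": -1,"linear": [0.713,-0.135,0.02],"dr": [0,0,0]},{"jaw": -1,"linear": [0.713,-0.135,0.02],"dr": [0,0,0]},{"jaw": -1,"linear": [0.713,-0.135,0.02],"dr": [0,0,0]},{"jaw": -1,"linear": [0.713,-0.135,0.02],"dr": [0,0,0]},{"jaw": -1,"linear": [0.713,-0.135,0.02],"dr": [0,0,0]},{"jaw": -1,"linear": [0.713,-0.135,0.02],"dr": [0,0,0]},{"jaw": -1,"linear": [0.713,-0.135,0.02],"dr": [0,0,0]},{"jaw": -1,"linear": [0,0,0],"dr": [0,0,0]},{"jaw": -1,"linear": [0,0,0],"dr": [0,0,0]}])

```text
clock: 15.9
tcp_pos: [0.615, 0.1301, 0.1541]
orientation: [0.002, 0.743, -0.669, -0.001]
wrist_force: [-0.2, -0.2, 0.0]
opening: 1.003
```

Run:
```python
from h import *
go(.6175,.1316,.038,6)
```

```text
clk 15.9 tcp [0.615  0.1301 0.1541] zaxis [-0.004 -0.001 -1.   ] units [ 0.08  0.05 -3.87] drz 0.001 open 1.003 F [-0.2 -0.2  0. ] q [ 0.47  0.45 -0.09 -0.   -1.04 -0.36]
```

Call:
play_rows(moves=[{"jaw": -1,"linear": [0.08,0.05,-0.3],"dr": [0,0,0]},{"jaw": -1,"linear": [0,0,-0.3],"dr": [0,0,0]},{"jaw": -1,"linear": [0,0,-0.47],"dr": [0,0,0]},{"jaw": -1,"linear": [0,0,-0.47],"dr": [0,0,0]},{"jaw": -1,"linear": [0,0,-0.47],"dr": [0,0,0]},{"jaw": -1,"linear": [0,0,-0.47],"dr": [0,0,0]},{"jaw": -1,"linear": [0,0,-0.47],"dr": [0,0,0]},{"jaw": -1,"linear": [0,0,-0.47],"dr": [0,0,0]},{"jaw": -1,"linear": [0,0,-0.45],"dr": [0,0,0]},{"jaw": 1,"linear": [0,0,0],"dr": [0,0,0]},{"jaw": 1,"linear": [0,0,0],"dr": [0,0,0]},{"jaw": 1,"linear": [0,0,0],"dr": [0,0,0]},{"jaw": 1,"linear": [0,0,0],"dr": [0,0,0]},{"jaw": 1,"linear": [0,0,0],"dr": [0,0,0]},{"jaw": 1,"linear": [0,0,0],"dr": [0,0,0]},{"jaw": 1,"linear": [0,0,0],"dr": [0,0,0]}], newtons=28)

```text
clock: 17.5
tcp_pos: [0.6199, 0.1326, 0.0414]
orientation: [-0.002, 0.743, -0.669, 0.001]
wrist_force: [3.3, 0.9, 3.0]
opening: 0.736
```

Run:
```python
from h import *
go(.4554,.2532,.16,6)
```

```text
clk 17.5 tcp [0.6199 0.1326 0.0414] zaxis [ 0.004  0.001 -1.   ] units [-5.48  4.02  3.95] drz -0.001 open 0.736 F [3.3 0.9 3. ] q [ 0.47  0.58 -0.19  0.   -0.8  -0.36]
```

Call:
play_rows(moves=[{"jaw": 1,"linear": [0,0,0],"dr": [0,0,0]},{"jaw": 1,"linear": [0,0,0],"dr": [0,0,0]},{"jaw": 1,"linear": [0,0,0],"dr": [0,0,0]}])

```text
clock: 17.8
tcp_pos: [0.6199, 0.1326, 0.0413]
orientation: [-0.002, 0.743, -0.669, 0.001]
wrist_force: [3.8, -0.1, 5.1]
opening: 0.734
```

Run:
```python
from h import *
go(.4554,.2532,.16,6)
snap('side','s4.png')
a=cv2.resize(cv2.imread('pics/s4.png')[180:290,200:350],None,fx=5,fy=5); cv2.imwrite('pics/s4c.png',a)
```

```text
clk 17.8 tcp [0.6199 0.1326 0.0413] zaxis [ 0.004  0.001 -1.   ] units [-5.48  4.02  3.96] drz -0.001 open 0.734 F [ 3.8 -0.1  5.1] q [ 0.47  0.58 -0.19  0.   -0.8  -0.36]
```

View pics/s4c.png

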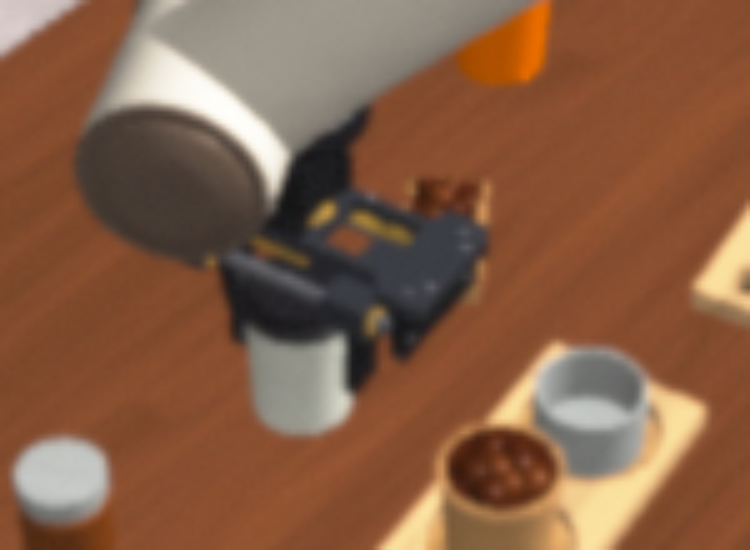

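Call:
play_rows(moves=[{"jaw": -1,"linear": [0,0,0],"dr": [0,0,0]},{"jaw": -1,"linear": [0,0,0],"dr": [0,0,0]},{"jaw": -1,"linear": [0,0,0],"dr": [0,0,0]},{"jaw": -1,"linear": [0,0,-0.15],"dr": [0,0,0]},{"jaw": -1,"linear": [0,0,-0.12],"dr": [0,0,0]},{"jaw": -1,"linear": [0,0,0],"dr": [0,0,0]},{"jaw": 1,"linear": [0,0,0],"dr": [0,0,0]},{"jaw": 1,"linear": [0,0,0],"dr": [0,0,0]},{"jaw": 1,"linear": [0,0,0],"dr": [0,0,0]},{"jaw": 1,"linear": [0,0,0],"dr": [0,0,0]},{"jaw": 1,"linear": [0,0,0],"dr": [0,0,0]},{"jaw": 1,"linear": [0,0,0],"dr": [0,0,0]},{"jaw": 1,"linear": [0,0,0],"dr": [0,0,0]},{"jaw": 1,"linear": [0,0,0],"dr": [0,0,0]}])

```text
clock: 19.25
tcp_pos: [0.6196, 0.1325, 0.0327]
orientation: [-0.001, 0.743, -0.669, 0.001]
wrist_force: [4.0, 0.5, 2.4]
opening: 0.685
```

Now 59.6 mm: on the cup wall below the lid. Lift and carry.

Call:
play_rows(moves=[{"jaw": 1,"linear": [0,0,0.5],"dr": [0,0,0]},{"jaw": 1,"linear": [0,0,0.7],"dr": [0,0,0]},{"jaw": 1,"linear": [0,0,0.7],"dr": [0,0,0]},{"jaw": 1,"linear": [0,0,0.7],"dr": [0,0,0]},{"jaw": 1,"linear": [0,0,0.7],"dr": [0,0,0]},{"jaw": 1,"linear": [0,0,0.7],"dr": [0,0,0]},{"jaw": 1,"linear": [-0.55,0.4,0],"dr": [0,0,0]},{"jaw": 1,"linear": [-0.55,0.4,0],"dr": [0,0,0]},{"jaw": 1,"linear": [-0.55,0.4,0],"dr": [0,0,0]},{"jaw": 1,"linear": [-0.55,0.4,0],"dr": [0,0,0]},{"jaw": 1,"linear": [-0.55,0.4,0],"dr": [0,0,0]},{"jaw": 1,"linear": [-0.55,0.4,0],"dr": [0,0,0]},{"jaw": 1,"linear": [-0.55,0.4,0],"dr": [0,0,0]},{"jaw": 1,"linear": [-0.55,0.4,0],"dr": [0,0,0]},{"jaw": 1,"linear": [-0.55,0.4,0],"dr": [0,0,0]},{"jaw": 1,"linear": [-0.55,0.4,0],"dr": [0,0,0]},{"jaw": 1,"linear": [0,0,0],"dr": [0,0,0]},{"jaw": 1,"linear": [0,0,0],"dr": [0,0,0]}])

```text
clock: 21.05
tcp_pos: [0.4518, 0.2512, 0.1508]
orientation: [0.002, 0.743, -0.669, -0.0]
wrist_force: [0.1, 0.5, -3.1]
opening: 0.682
```

Run:
```python
from h import *
go(.4554,.2532,.037,6)
```

```text
clk 21.05 tcp [0.4518 0.2512 0.1508] zaxis [-0.003 -0.002 -1.   ] units [ 0.12  0.07 -3.79] drz -0.001 open 0.682 F [ 0.1  0.5 -3.1] q [ 0.82  0.28 -0.37 -0.   -0.93 -0.72]
```

Call:
play_rows(moves=[{"jaw": 1,"linear": [0.12,0.07,-0.4],"dr": [0,0,0]},{"jaw": 1,"linear": [0,0,-0.5],"dr": [0,0,0]},{"jaw": 1,"linear": [0,0,-0.5],"dr": [0,0,0]},{"jaw": 1,"linear": [0,0,-0.5],"dr": [0,0,0]},{"jaw": 1,"linear": [0,0,-0.5],"dr": [0,0,0]},{"jaw": 1,"linear": [0,0,-0.5],"dr": [0,0,0]},{"jaw": 1,"linear": [0,0,-0.5],"dr": [0,0,0]},{"jaw": 1,"linear": [0,0,-0.2],"dr": [0,0,0]},{"jaw": 1,"linear": [0,0,-0.18],"dr": [0,0,0]},{"jaw": 1,"linear": [0,0,0],"dr": [0,0,0]},{"jaw": 1,"linear": [0,0,0],"dr": [0,0,0]}])

```text
clock: 22.15
tcp_pos: [0.4573, 0.2543, 0.0388]
orientation: [-0.0, 0.743, -0.669, 0.0]
wrist_force: [-1.1, -0.5, -2.6]
opening: 0.682
```

Call:
play_rows(moves=[{"jaw": 1,"linear": [0,0,-0.06],"dr": [0,0,0]},{"jaw": 1,"linear": [0,0,0],"dr": [0,0,0]},{"jaw": -1,"linear": [0,0,0],"dr": [0,0,0]},{"jaw": -1,"linear": [0,0,0],"dr": [0,0,0]},{"jaw": -1,"linear": [0,0,0],"dr": [0,0,0]},{"jaw": -1,"linear": [0,0,0],"dr": [0,0,0]},{"jaw": -1,"linear": [0,0,0],"dr": [0,0,0]},{"jaw": -1,"linear": [0,0,0.4],"dr": [0,0,0]},{"jaw": -1,"linear": [0,0,0.6],"dr": [0,0,0]},{"jaw": -1,"linear": [0,0,0.7],"dr": [0,0,0]},{"jaw": -1,"linear": [0,0,0.7],"dr": [0,0,0]},{"jaw": -1,"linear": [0,0,0.7],"dr": [0,0,0]},{"jaw": -1,"linear": [0,0,0.7],"dr": [0,0,0]},{"jaw": -1,"linear": [0,0,0],"dr": [0,0,0]}])

```text
clock: 23.55
tcp_pos: [0.4585, 0.2555, 0.155]
orientation: [-0.004, 0.744, -0.669, 0.001]
wrist_force: [1.3, 0.8, 0.5]
opening: 1.0
```

Run:
```python
from h import *
go(.641,.293,.15,8.2)
```

```text
clk 23.55 tcp [0.4585 0.2555 0.155 ] zaxis [ 0.006  0.005 -1.   ] units [ 6.08  1.25 -0.17] drz 0.037 open 1.0 F [1.3 0.8 0.5] q [ 0.82  0.28 -0.35  0.   -0.93 -0.71]
```

Call:
play_rows(moves=[{"jaw": -1,"linear": [0.612,0.127,0],"dr": [0,0,0.004]},{"jaw": -1,"linear": [0.612,0.127,0],"dr": [0,0,0.004]},{"jaw": -1,"linear": [0.612,0.127,0],"dr": [0,0,0.004]},{"jaw": -1,"linear": [0.612,0.127,0],"dr": [0,0,0.004]},{"jaw": -1,"linear": [0.612,0.127,0],"dr": [0,0,0.004]},{"jaw": -1,"linear": [0.612,0.127,0],"dr": [0,0,0.004]},{"jaw": -1,"linear": [0.612,0.127,0],"dr": [0,0,0.004]},{"jaw": -1,"linear": [0.612,0.127,0],"dr": [0,0,0.004]},{"jaw": -1,"linear": [0.612,0.127,0],"dr": [0,0,0.004]},{"jaw": -1,"linear": [0.612,0.127,0],"dr": [0,0,0.004]},{"jaw": -1,"linear": [0,0,0],"dr": [0,0,0]},{"jaw": -1,"linear": [0,0,0],"dr": [0,0,0]}])

```text
clock: 24.75
tcp_pos: [0.6398, 0.2919, 0.1499]
orientation: [0.001, 0.756, -0.654, -0.0]
wrist_force: [-0.5, 0.1, 0.3]
opening: 1.001
```

Run:
```python
from h import *
go(.641,.293,.03,8.2)
```

```text
clk 24.75 tcp [0.6398 0.2919 0.1499] zaxis [-0.002 -0.001 -1.   ] units [ 0.04  0.04 -4.  ] drz -0.001 open 1.001 F [-0.5  0.1  0.3] q [ 0.66  0.57  0.12 -0.   -1.12 -0.51]
```

Call:
play_rows(moves=[{"jaw": -1,"linear": [0.02,0.02,-0.5],"dr": [0,0,0]},{"jaw": -1,"linear": [0,0,-0.5],"dr": [0,0,0]},{"jaw": -1,"linear": [0,0,-0.5],"dr": [0,0,0]},{"jaw": -1,"linear": [0,0,-0.5],"dr": [0,0,0]},{"jaw": -1,"linear": [0,0,-0.5],"dr": [0,0,0]},{"jaw": -1,"linear": [0,0,-0.5],"dr": [0,0,0]},{"jaw": -1,"linear": [0,0,-0.5],"dr": [0,0,0]},{"jaw": -1,"linear": [0,0,-0.5],"dr": [0,0,0]},{"jaw": 1,"linear": [0,0,0],"dr": [0,0,0]},{"jaw": 1,"linear": [0,0,0],"dr": [0,0,0]},{"jaw": 1,"linear": [0,0,0],"dr": [0,0,0]},{"jaw": 1,"linear": [0,0,0],"dr": [0,0,0]},{"jaw": 1,"linear": [0,0,0],"dr": [0,0,0]},{"jaw": 1,"linear": [0,0,0],"dr": [0,0,0]},{"jaw": 1,"linear": [0,0,0],"dr": [0,0,0]},{"jaw": 1,"linear": [0,0,0],"dr": [0,0,0]},{"jaw": 1,"linear": [0,0,0],"dr": [0,0,0]}], newtons=25)

```text
clock: 26.45
tcp_pos: [0.642, 0.2933, 0.0317]
orientation: [-0.001, 0.757, -0.654, 0.0]
wrist_force: [1.3, 1.0, 3.4]
opening: 0.543
```

Run:
```python
from h import *
go(.469,-.2471,.17,8.2)
```

```text
clk 26.45 tcp [0.642  0.2933 0.0317] zaxis [ 0.002  0.001 -1.   ] units [ -5.77 -18.01   4.61] drz -0.002 open 0.543 F [1.3 1.  3.4] q [ 0.66  0.69  0.01  0.   -0.89 -0.51]
```

Call:
play_rows(moves=[{"jaw": 1,"linear": [0,0,0.5],"dr": [0,0,0]},{"jaw": 1,"linear": [0,0,0.8],"dr": [0,0,0]},{"jaw": 1,"linear": [0,0,0.8],"dr": [0,0,0]},{"jaw": 1,"linear": [0,0,0.8],"dr": [0,0,0]},{"jaw": 1,"linear": [0,0,0.8],"dr": [0,0,0]},{"jaw": 1,"linear": [0,0,0.8],"dr": [0,0,0]}])

```text
clock: 27.05
tcp_pos: [0.6399, 0.2924, 0.1664]
orientation: [0.001, 0.756, -0.654, -0.001]
wrist_force: [0.5, 0.1, -1.2]
opening: 0.546
```

Call:
play_rows(moves=[{"jaw": 1,"linear": [-0.288,-0.9,0],"dr": [0,0,0]},{"jaw": 1,"linear": [-0.288,-0.9,0],"dr": [0,0,0]},{"jaw": 1,"linear": [-0.288,-0.9,0],"dr": [0,0,0]},{"jaw": 1,"linear": [-0.288,-0.9,0],"dr": [0,0,0]},{"jaw": 1,"linear": [-0.288,-0.9,0],"dr": [0,0,0]},{"jaw": 1,"linear": [-0.288,-0.9,0],"dr": [0,0,0]},{"jaw": 1,"linear": [-0.288,-0.9,0],"dr": [0,0,0]},{"jaw": 1,"linear": [-0.288,-0.9,0],"dr": [0,0,0]},{"jaw": 1,"linear": [-0.288,-0.9,0],"dr": [0,0,0]},{"jaw": 1,"linear": [-0.288,-0.9,0],"dr": [0,0,0]},{"jaw": 1,"linear": [-0.288,-0.9,0],"dr": [0,0,0]},{"jaw": 1,"linear": [-0.288,-0.9,0],"dr": [0,0,0]},{"jaw": 1,"linear": [-0.288,-0.9,0],"dr": [0,0,0]},{"jaw": 1,"linear": [-0.288,-0.9,0],"dr": [0,0,0]},{"jaw": 1,"linear": [-0.288,-0.9,0],"dr": [0,0,0]},{"jaw": 1,"linear": [-0.288,-0.9,0],"dr": [0,0,0]},{"jaw": 1,"linear": [-0.288,-0.9,0],"dr": [0,0,0]},{"jaw": 1,"linear": [-0.288,-0.9,0],"dr": [0,0,0]},{"jaw": 1,"linear": [-0.288,-0.9,0],"dr": [0,0,0]},{"jaw": 1,"linear": [-0.288,-0.9,0],"dr": [0,0,0]}])

```text
clock: 29.05
tcp_pos: [0.4668, -0.2477, 0.1657]
orientation: [0.0, 0.756, -0.654, -0.001]
wrist_force: [-0.4, 0.4, -1.7]
opening: 0.543
```

Call:
play_rows(moves=[{"jaw": 1,"linear": [0,0,0],"dr": [0,0,0]},{"jaw": 1,"linear": [0,0,0],"dr": [0,0,0]}])

```text
clock: 29.25
tcp_pos: [0.4674, -0.2471, 0.1656]
orientation: [0.0, 0.756, -0.655, -0.001]
wrist_force: [0.9, 0.4, -1.0]
opening: 0.544
```

Run:
```python
from h import *
go(.469,-.2471,.0357,8.2)
```

```text
clk 29.25 tcp [ 0.4674 -0.2471  0.1656] zaxis [-0.001  0.001 -1.   ] units [ 0.05  0.   -4.33] drz -0.0 open 0.544 F [ 0.9  0.4 -1. ] q [-0.18  0.28 -0.32 -0.   -0.97  0.32]
```

Call:
play_rows(moves=[{"jaw": 1,"linear": [0.03,0,-0.5],"dr": [0,0,0]},{"jaw": 1,"linear": [0,0,-0.5],"dr": [0,0,0]},{"jaw": 1,"linear": [0,0,-0.5],"dr": [0,0,0]},{"jaw": 1,"linear": [0,0,-0.5],"dr": [0,0,0]},{"jaw": 1,"linear": [0,0,-0.5],"dr": [0,0,0]},{"jaw": 1,"linear": [0,0,-0.5],"dr": [0,0,0]},{"jaw": 1,"linear": [0,0,-0.5],"dr": [0,0,0]},{"jaw": 1,"linear": [0,0,-0.5],"dr": [0,0,0]},{"jaw": 1,"linear": [0,0,-0.2],"dr": [0,0,0]},{"jaw": 1,"linear": [0,0,-0.17],"dr": [0,0,0]},{"jaw": 1,"linear": [0,0,0],"dr": [0,0,0]},{"jaw": 1,"linear": [0,0,0],"dr": [0,0,0]}])

```text
clock: 30.45
tcp_pos: [0.4699, -0.2467, 0.0356]
orientation: [-0.0, 0.757, -0.654, 0.001]
wrist_force: [-0.8, 2.3, 4.2]
opening: 0.54
```

Contact reached (height as computed). Release and rise.

Call:
play_rows(moves=[{"jaw": -1,"linear": [0,0,0],"dr": [0,0,0]},{"jaw": -1,"linear": [0,0,0],"dr": [0,0,0]},{"jaw": -1,"linear": [0,0,0],"dr": [0,0,0]},{"jaw": -1,"linear": [0,0,0],"dr": [0,0,0]},{"jaw": -1,"linear": [0,0,0],"dr": [0,0,0]},{"jaw": -1,"linear": [0,0,0.4],"dr": [0,0,0]},{"jaw": -1,"linear": [0,0,0.6],"dr": [0,0,0]},{"jaw": -1,"linear": [0,0,0.7],"dr": [0,0,0]},{"jaw": -1,"linear": [0,0,0.7],"dr": [0,0,0]},{"jaw": -1,"linear": [0,0,0.7],"dr": [0,0,0]},{"jaw": -1,"linear": [0,0,0.7],"dr": [0,0,0]},{"jaw": -1,"linear": [0,0,0],"dr": [0,0,0]}])

```text
clock: 31.65
tcp_pos: [0.4713, -0.2478, 0.1527]
orientation: [-0.002, 0.757, -0.654, 0.004]
wrist_force: [0.8, 0.3, -0.2]
opening: 0.997
```

Run:
```python
from h import *
go(.619,.003,.15,30)
```

```text
clk 31.65 tcp [ 0.4713 -0.2478  0.1527] zaxis [ 0.008 -0.002 -1.   ] units [ 4.92  8.36 -0.09] drz 0.378 open 0.997 F [ 0.8  0.3 -0.2] q [-0.18  0.3  -0.34  0.   -0.93  0.32]
```

Call:
play_rows(moves=[{"jaw": -1,"linear": [0.41,0.697,0],"dr": [0,0,0.0315]},{"jaw": -1,"linear": [0.41,0.697,0],"dr": [0,0,0.0315]},{"jaw": -1,"linear": [0.41,0.697,0],"dr": [0,0,0.0315]},{"jaw": -1,"linear": [0.41,0.697,0],"dr": [0,0,0.0315]},{"jaw": -1,"linear": [0.41,0.697,0],"dr": [0,0,0.0315]},{"jaw": -1,"linear": [0.41,0.697,0],"dr": [0,0,0.0315]},{"jaw": -1,"linear": [0.41,0.697,0],"dr": [0,0,0.0315]},{"jaw": -1,"linear": [0.41,0.697,0],"dr": [0,0,0.0315]},{"jaw": -1,"linear": [0.41,0.697,0],"dr": [0,0,0.0315]},{"jaw": -1,"linear": [0.41,0.697,0],"dr": [0,0,0.0315]},{"jaw": -1,"linear": [0.41,0.697,0],"dr": [0,0,0.0315]},{"jaw": -1,"linear": [0.41,0.697,0],"dr": [0,0,0.0315]},{"jaw": -1,"linear": [0,0,0],"dr": [0,0,0]},{"jaw": -1,"linear": [0,0,0],"dr": [0,0,0]}])

```text
clock: 33.05
tcp_pos: [0.6163, 0.0041, 0.1479]
orientation: [0.0, 0.866, -0.5, -0.001]
wrist_force: [-0.1, -0.2, -0.2]
opening: 1.002
```

Run:
```python
from h import *
go(.619,.003,.03,30)
```

```text
clk 33.05 tcp [0.6163 0.0041 0.1479] zaxis [-0.002 -0.    -1.   ] units [ 0.09 -0.04 -3.93] drz 0.0 open 1.002 F [-0.1 -0.2 -0.2] q [ 0.27  0.44 -0.13 -0.   -1.01  0.25]
```

Call:
play_rows(moves=[{"jaw": -1,"linear": [0.05,-0.03,-0.5],"dr": [0,0,0]},{"jaw": -1,"linear": [0,0,-0.5],"dr": [0,0,0]},{"jaw": -1,"linear": [0,0,-0.5],"dr": [0,0,0]},{"jaw": -1,"linear": [0,0,-0.5],"dr": [0,0,0]},{"jaw": -1,"linear": [0,0,-0.5],"dr": [0,0,0]},{"jaw": -1,"linear": [0,0,-0.5],"dr": [0,0,0]},{"jaw": -1,"linear": [0,0,-0.5],"dr": [0,0,0]},{"jaw": -1,"linear": [0,0,-0.43],"dr": [0,0,0]},{"jaw": 1,"linear": [0,0,0],"dr": [0,0,0]},{"jaw": 1,"linear": [0,0,0],"dr": [0,0,0]},{"jaw": 1,"linear": [0,0,0],"dr": [0,0,0]},{"jaw": 1,"linear": [0,0,0],"dr": [0,0,0]},{"jaw": 1,"linear": [0,0,0],"dr": [0,0,0]},{"jaw": 1,"linear": [0,0,0],"dr": [0,0,0]},{"jaw": 1,"linear": [0,0,0],"dr": [0,0,0]},{"jaw": 1,"linear": [0,0,0],"dr": [0,0,0]},{"jaw": 1,"linear": [0,0,0],"dr": [0,0,0]}], newtons=20)

```text
clock: 34.75
tcp_pos: [0.6189, 0.0032, 0.0312]
orientation: [-0.0, 0.866, -0.5, 0.001]
wrist_force: [0.9, 0.9, 1.8]
opening: 0.505
```

Run:
```python
from h import *
go(.4555,-.1531,.16,8.2)
```

```text
clk 34.75 tcp [0.6189 0.0032 0.0312] zaxis [ 0.001  0.    -1.   ] units [-5.45 -5.21  4.29] drz -0.38 open 0.505 F [0.9 0.9 1.8] q [ 0.27  0.57 -0.24  0.   -0.76  0.26]
```

Call:
play_rows(moves=[{"jaw": 1,"linear": [0,0,0.7],"dr": [0,0,0]},{"jaw": 1,"linear": [0,0,0.7],"dr": [0,0,0]},{"jaw": 1,"linear": [0,0,0.7],"dr": [0,0,0]},{"jaw": 1,"linear": [0,0,0.7],"dr": [0,0,0]},{"jaw": 1,"linear": [0,0,0.7],"dr": [0,0,0]},{"jaw": 1,"linear": [0,0,0.7],"dr": [0,0,0]},{"jaw": 1,"linear": [-0.452,-0.434,0],"dr": [0,0,-0.0317]},{"jaw": 1,"linear": [-0.452,-0.434,0],"dr": [0,0,-0.0317]},{"jaw": 1,"linear": [-0.452,-0.434,0],"dr": [0,0,-0.0317]},{"jaw": 1,"linear": [-0.452,-0.434,0],"dr": [0,0,-0.0317]},{"jaw": 1,"linear": [-0.452,-0.434,0],"dr": [0,0,-0.0317]},{"jaw": 1,"linear": [-0.452,-0.434,0],"dr": [0,0,-0.0317]},{"jaw": 1,"linear": [-0.452,-0.434,0],"dr": [0,0,-0.0317]},{"jaw": 1,"linear": [-0.452,-0.434,0],"dr": [0,0,-0.0317]},{"jaw": 1,"linear": [-0.452,-0.434,0],"dr": [0,0,-0.0317]},{"jaw": 1,"linear": [-0.452,-0.434,0],"dr": [0,0,-0.0317]},{"jaw": 1,"linear": [-0.452,-0.434,0],"dr": [0,0,-0.0317]},{"jaw": 1,"linear": [-0.452,-0.434,0],"dr": [0,0,-0.0317]},{"jaw": 1,"linear": [0,0,0],"dr": [0,0,0]},{"jaw": 1,"linear": [0,0,0],"dr": [0,0,0]}])

```text
clock: 36.75
tcp_pos: [0.4555, -0.1539, 0.157]
orientation: [-0.0, 0.755, -0.655, 0.0]
wrist_force: [0.1, 0.7, -1.4]
opening: 0.506
```

Run:
```python
from h import *
go(.4555,-.1531,.0352,8.2)
```

```text
clk 36.75 tcp [ 0.4555 -0.1539  0.157 ] zaxis [ 0.001 -0.    -1.   ] units [ 0.    0.03 -4.06] drz 0.002 open 0.506 F [ 0.1  0.7 -1.4] q [ 0.01  0.21 -0.44  0.   -0.91  0.13]
```

Call:
play_rows(moves=[{"jaw": 1,"linear": [0,0.03,-0.5],"dr": [0,0,0]},{"jaw": 1,"linear": [0,0,-0.5],"dr": [0,0,0]},{"jaw": 1,"linear": [0,0,-0.5],"dr": [0,0,0]},{"jaw": 1,"linear": [0,0,-0.5],"dr": [0,0,0]},{"jaw": 1,"linear": [0,0,-0.5],"dr": [0,0,0]},{"jaw": 1,"linear": [0,0,-0.5],"dr": [0,0,0]},{"jaw": 1,"linear": [0,0,-0.5],"dr": [0,0,0]},{"jaw": 1,"linear": [0,0,-0.3],"dr": [0,0,0]},{"jaw": 1,"linear": [0,0,-0.2],"dr": [0,0,0]},{"jaw": 1,"linear": [0,0,-0.07],"dr": [0,0,0]},{"jaw": 1,"linear": [0,0,0],"dr": [0,0,0]},{"jaw": 1,"linear": [0,0,0],"dr": [0,0,0]}])

```text
clock: 37.95
tcp_pos: [0.4564, -0.1523, 0.0352]
orientation: [-0.001, 0.756, -0.655, 0.001]
wrist_force: [-0.7, 0.7, 1.6]
opening: 0.503
```

Release, rise, and move back toward the start so the views are clear.

Call:
play_rows(moves=[{"jaw": -1,"linear": [0,0,0],"dr": [0,0,0]},{"jaw": -1,"linear": [0,0,0],"dr": [0,0,0]},{"jaw": -1,"linear": [0,0,0],"dr": [0,0,0]},{"jaw": -1,"linear": [0,0,0],"dr": [0,0,0]},{"jaw": -1,"linear": [0,0,0],"dr": [0,0,0]},{"jaw": -1,"linear": [0,0,0.4],"dr": [0,0,0]},{"jaw": -1,"linear": [0,0,0.6],"dr": [0,0,0]},{"jaw": -1,"linear": [0,0,0.8],"dr": [0,0,0]},{"jaw": -1,"linear": [0,0,0.8],"dr": [0,0,0]},{"jaw": -1,"linear": [0,0,0.8],"dr": [0,0,0]},{"jaw": -1,"linear": [0,0,0.8],"dr": [0,0,0]},{"jaw": -1,"linear": [0,0,0.8],"dr": [0,0,0]},{"jaw": -1,"linear": [0,0,0.8],"dr": [0,0,0]}])

```text
clock: 39.25
tcp_pos: [0.4553, -0.1524, 0.2096]
orientation: [-0.0, 0.756, -0.655, -0.0]
wrist_force: [0.2, -0.9, 0.8]
opening: 0.994
```

Call:
play_rows(moves=[{"jaw": -1,"linear": [-0.5,-0.8,0],"dr": [0,0,-0.05]},{"jaw": -1,"linear": [-0.5,-0.8,0],"dr": [0,0,-0.05]},{"jaw": -1,"linear": [-0.5,-0.8,0],"dr": [0,0,-0.05]},{"jaw": -1,"linear": [-0.5,-0.8,0],"dr": [0,0,-0.05]},{"jaw": -1,"linear": [-0.5,-0.8,0],"dr": [0,0,-0.05]},{"jaw": -1,"linear": [-0.5,-0.8,0],"dr": [0,0,-0.05]},{"jaw": -1,"linear": [-0.5,-0.8,0],"dr": [0,0,-0.05]},{"jaw": -1,"linear": [-0.5,-0.8,0],"dr": [0,0,-0.05]},{"jaw": -1,"linear": [-0.5,-0.8,0],"dr": [0,0,-0.05]},{"jaw": -1,"linear": [-0.5,-0.8,0],"dr": [0,0,-0.05]},{"jaw": -1,"linear": [-0.5,-0.8,0],"dr": [0,0,-0.05]},{"jaw": -1,"linear": [-0.5,-0.8,0],"dr": [0,0,-0.05]},{"jaw": -1,"linear": [-0.5,-0.8,0],"dr": [0,0,-0.05]},{"jaw": -1,"linear": [-0.5,-0.8,0],"dr": [0,0,-0.05]},{"jaw": -1,"linear": [-0.5,-0.8,0],"dr": [0,0,-0.05]},{"jaw": -1,"linear": [-0.5,-0.8,0],"dr": [0,0,-0.05]},{"jaw": -1,"linear": [0,0,0],"dr": [0,0,0]},{"jaw": -1,"linear": [0,0,0],"dr": [0,0,0]}])

```text
clock: 41.05
tcp_pos: [0.2151, -0.5363, 0.2081]
orientation: [0.0, -0.441, 0.898, 0.001]
wrist_force: [0.5, 0.2, -0.1]
opening: 0.998
```

Run:
```python
from h import *
snap('side','s9.png'); snap('top','t9.png')
t=cv2.imread('pics/t9.png'); t0=cv2.imread('pics/top0.png')
a=cv2.resize(t[140:295,110:480],None,fx=2.1,fy=2.1,interpolation=2)
b=cv2.resize(cv2.imread('pics/s9.png')[140:380,180:440],None,fx=1.1,fy=1.1,interpolation=2)
o=np.zeros((a.shape[0]+b.shape[0],a.shape[1],3),np.uint8);o[:a.shape[0]]=a;o[a.shape[0]:,:b.shape[1]]=b
cv2.imwrite('pics/final.png',o)
hsv=cv2.cvtColor(t,cv2.COLOR_BGR2HSV); H,S,V=[hsv[...,i].astype(int) for i in range(3)]
W=dict(drink=((.4554,.2532),.092,(V<62)&(S<80)),nut=((.4653,.1587),.068,V<105),dish=((.4751,.0642),.044,S<60),box=((.4555,-.1531),.06,V<105),jar=((.469,-.2471),.066,S<60))
for n,(w,z,m) in W.items():
    u,v=proj('top',(*w,z)).round().astype(int); e,c,r=circ('top',comp(m,u,v,14),z)
    d=np.array(c[0])-w; print(n,'offset mm',(d*1000).round(1),'diam',round(2000*c[1],1))
for n,(x,y,w,h) in dict(shaker=(115,235,40,35),lid=(410,180,65,70),brush=(255,140,75,28)).items():
    print(n,'mean diff',np.abs(t[y:y+h,x:x+w].astype(int)-t0[y:y+h,x:x+w]).mean().round(2))
go(.158,-.604,.23,-75)
```

```text
drink offset mm [-2.6 -2.9] diam 57.5
nut offset mm [-0.4  0.8] diam 53.6
dish offset mm [-1.8 -0.9] diam 63.1
box offset mm [-0.5  1.8] diam 47.4
jar offset mm [-1.8  2.3] diam 49.4
shaker mean diff 1.82
lid mean diff 1.9
brush mean diff 1.96
clk 41.15 tcp [ 0.2158 -0.5357  0.2085] zaxis [-0.     0.001 -1.   ] units [-1.93 -2.28  0.72] drz -0.652 open 0.997 F [0.8 0.4 0.7] q [-0.91  0.32 -0.14 -0.   -1.11  0.25]
```

View pics/final.png

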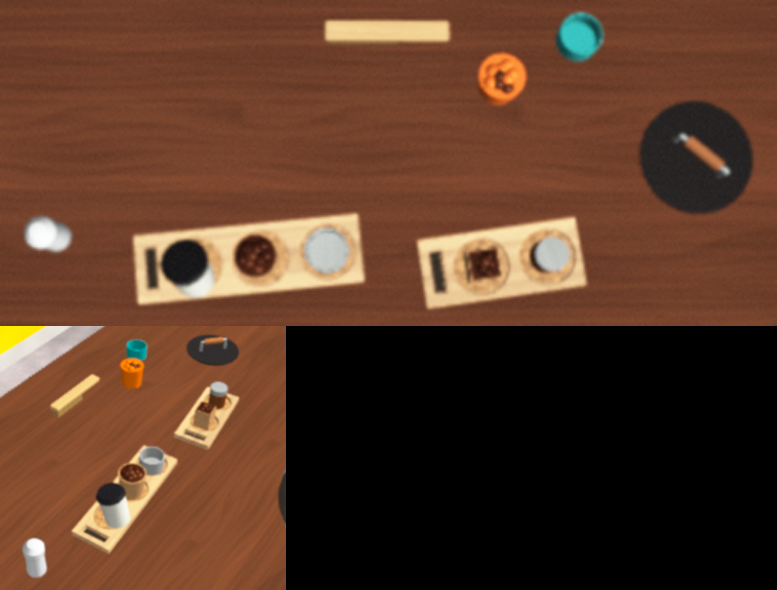

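Run:
```python
from h import *
t=cv2.imread('pics/t9.png'); s=cv2.imread('pics/s9.png')
tiles=[]
for n,im,(cx,cy) in(('top',t,(200,263)),('side',s,(282,305))):
    x0,y0=cx-25,cy-35
    if n=='side': x0,y0=cx-25,cy-40
    k=cv2.resize(im[y0:y0+70,x0:x0+50],None,fx=8,fy=8,interpolation=2)
    for z,r in((.004,.0275),(.092,.033)):
        P=[(proj(n,(.4572+r*np.cos(a),.2543+r*np.sin(a),z))-(x0,y0)+.5)*8 for a in np.linspace(0,6.283,60)]
        cv2.polylines(k,[np.int32(P)],True,(0,255,0),1)
    tiles.append(k)
cv2.imwrite('pics/dz.png',np.hstack(tiles))
print(proj('top',(.381,.003,0)))
```

```text
[285.67759996 291.1498485 ]
```

View pics/dz.png

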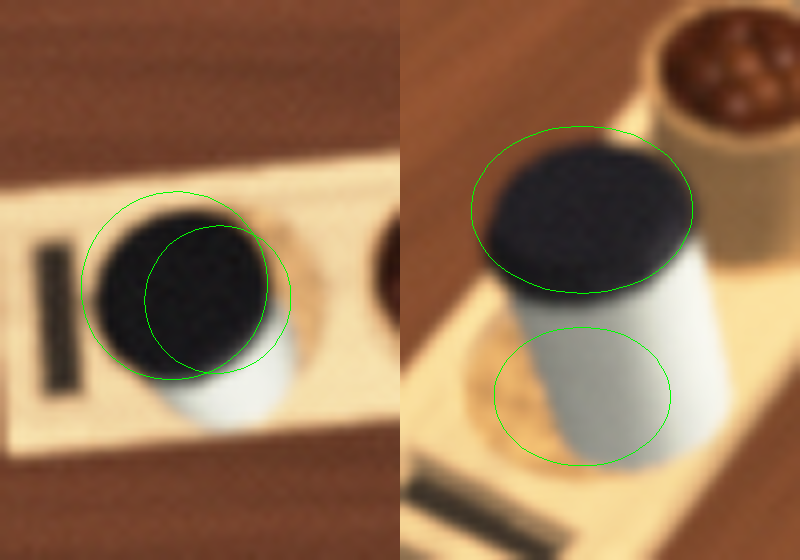

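The drink cup is leaning: its foot sits towards −x on the well's edge (top crop: foot arc at 235,430 against 218,372 expected). I'll triangulate its axis and regrip it along that axis.

Run:
```python
from h import *
def tri(a,b):
    o1,d1=ray('top',a);o2,d2=ray('side',b)
    A=np.c_[d1,-d2];k=np.linalg.lstsq(A,o2-o1,rcond=None)[0]
    p,q=o1+d1*k[0],o2+d2*k[1];return (p+q)/2,np.linalg.norm(p-q)
L,e=tri((197.7,264.5),(280.9,291.4));F,f=tri((203.9,272.1),(287.1,314.5))
print('lid',L.round(4),e.round(4),'foot',F.round(4),f.round(4),'len',np.linalg.norm(L-F))
a=(L-F)/np.linalg.norm(L-F);print('axis',a.round(3),'tilt',np.arccos(a[2]))
```

```text
lid [0.4542 0.2512 0.088 ] 0.0008 foot [0.4368 0.2469 0.0097] 0.0026 len 0.08036083916278575
axis [0.216 0.053 0.975] tilt 0.22473169847138127
```

Call:
play_rows(moves=[{"jaw": -1,"linear": [0.5,0.8,0],"dr": [0,0,0.0475]},{"jaw": -1,"linear": [0.5,0.8,0],"dr": [0,0,0.0475]},{"jaw": -1,"linear": [0.5,0.8,0],"dr": [0,0,0.0475]},{"jaw": -1,"linear": [0.5,0.8,0],"dr": [0,0,0.0475]},{"jaw": -1,"linear": [0.5,0.8,0],"dr": [0,0,0.0475]},{"jaw": -1,"linear": [0.5,0.8,0],"dr": [0,0,0.0475]},{"jaw": -1,"linear": [0.5,0.8,0],"dr": [0,0,0.0475]},{"jaw": -1,"linear": [0.5,0.8,0],"dr": [0,0,0.0475]},{"jaw": -1,"linear": [0.5,0.8,0],"dr": [0,0,0.0475]},{"jaw": -1,"linear": [0.5,0.8,0],"dr": [0,0,0.0475]},{"jaw": -1,"linear": [0.5,0.8,0],"dr": [0,0,0.0475]},{"jaw": -1,"linear": [0.5,0.8,0],"dr": [0,0,0.0475]},{"jaw": -1,"linear": [0.5,0.8,0],"dr": [0,0,0.0475]},{"jaw": -1,"linear": [0.5,0.8,0],"dr": [0,0,0.0475]},{"jaw": -1,"linear": [0.5,0.8,0],"dr": [0,0,0.0475]},{"jaw": -1,"linear": [0.5,0.8,0],"dr": [0,0,0.0475]}], newtons=20)

```text
clock: 42.75
tcp_pos: [0.4558, -0.1504, 0.209]
orientation: [-0.0, 0.744, -0.668, 0.0]
wrist_force: [1.2, -0.3, -0.9]
opening: 0.997
```

Call:
play_rows(moves=[{"jaw": -1,"linear": [0.03,0.847,-0.06],"dr": [-0.0014,0.0137,0]},{"jaw": -1,"linear": [0.03,0.847,-0.06],"dr": [-0.0014,0.0137,0]},{"jaw": -1,"linear": [0.03,0.847,-0.06],"dr": [-0.0014,0.0137,0]},{"jaw": -1,"linear": [0.03,0.847,-0.06],"dr": [-0.0014,0.0137,0]},{"jaw": -1,"linear": [0.03,0.847,-0.06],"dr": [-0.0014,0.0137,0]},{"jaw": -1,"linear": [0.03,0.847,-0.06],"dr": [-0.0014,0.0137,0]},{"jaw": -1,"linear": [0.03,0.847,-0.06],"dr": [-0.0014,0.0137,0]},{"jaw": -1,"linear": [0.03,0.847,-0.06],"dr": [-0.0014,0.0137,0]},{"jaw": -1,"linear": [0.03,0.847,-0.06],"dr": [-0.0014,0.0137,0]},{"jaw": -1,"linear": [0.03,0.847,-0.06],"dr": [-0.0014,0.0137,0]},{"jaw": -1,"linear": [0.03,0.847,-0.06],"dr": [-0.0014,0.0137,0]},{"jaw": -1,"linear": [0.03,0.847,-0.06],"dr": [-0.0014,0.0137,0]},{"jaw": -1,"linear": [0.03,0.847,-0.06],"dr": [-0.0014,0.0137,0]},{"jaw": -1,"linear": [0.03,0.847,-0.06],"dr": [-0.0014,0.0137,0]},{"jaw": -1,"linear": [0.03,0.847,-0.06],"dr": [-0.0014,0.0137,0]},{"jaw": -1,"linear": [0.03,0.847,-0.06],"dr": [-0.0014,0.0137,0]},{"jaw": -1,"linear": [0,0,0],"dr": [0,0,0]},{"jaw": -1,"linear": [0,0,0],"dr": [0,0,0]}])

```text
clock: 44.55
tcp_pos: [0.4691, 0.2548, 0.1798]
orientation: [0.082, 0.739, -0.665, -0.074]
wrist_force: [-0.1, -0.2, 0.3]
opening: 0.999
```

Run:
```python
from h import *
go(.4446,.2488,.0448,6)
snap('top','t10.png')
```

```text
clk 44.55 tcp [0.4691 0.2548 0.1798] zaxis [-0.218 -0.023 -0.976] units [-0.82 -0.2  -4.5 ] drz -0.0 open 0.999 F [-0.1 -0.2  0.3] q [ 0.73  0.38 -0.1  -0.13 -1.27 -0.57]
```

Call:
play_rows(moves=[{"jaw": -1,"linear": [0.19,-0.1,0],"dr": [0,0,0]},{"jaw": -1,"linear": [-0.112,-0.012,-0.5],"dr": [0,0,0]},{"jaw": -1,"linear": [-0.112,-0.012,-0.5],"dr": [0,0,0]},{"jaw": -1,"linear": [-0.112,-0.012,-0.5],"dr": [0,0,0]},{"jaw": -1,"linear": [-0.112,-0.012,-0.5],"dr": [0,0,0]},{"jaw": -1,"linear": [-0.112,-0.012,-0.5],"dr": [0,0,0]},{"jaw": -1,"linear": [-0.112,-0.012,-0.5],"dr": [0,0,0]},{"jaw": -1,"linear": [-0.112,-0.012,-0.5],"dr": [0,0,0]},{"jaw": -1,"linear": [-0.112,-0.012,-0.5],"dr": [0,0,0]},{"jaw": -1,"linear": [-0.112,-0.012,-0.5],"dr": [0,0,0]},{"jaw": -1,"linear": [0,0,0],"dr": [0,0,0]}])

```text
clock: 45.7
tcp_pos: [0.4443, 0.2461, 0.0435]
orientation: [0.084, 0.737, -0.666, -0.074]
wrist_force: [0.3, -0.6, 0.2]
opening: 1.0
```

Call:
play_rows(moves=[{"jaw": 1,"linear": [0,0.05,0],"dr": [0,0,0]},{"jaw": 1,"linear": [0,0,0],"dr": [0,0,0]},{"jaw": 1,"linear": [0,0,0],"dr": [0,0,0]},{"jaw": 1,"linear": [0,0,0],"dr": [0,0,0]},{"jaw": 1,"linear": [0,0,0],"dr": [0,0,0]},{"jaw": 1,"linear": [0,0,0],"dr": [0,0,0]},{"jaw": 1,"linear": [0,0,0],"dr": [0,0,0]},{"jaw": 1,"linear": [0,0,0],"dr": [0,0,0]}])

```text
clock: 46.5
tcp_pos: [0.4465, 0.2499, 0.0454]
orientation: [0.08, 0.738, -0.666, -0.073]
wrist_force: [3.5, -0.2, 3.1]
opening: 0.736
```

Call:
play_rows(moves=[{"jaw": 1,"linear": [0,0,0.3],"dr": [0,0,0]},{"jaw": 1,"linear": [0,0,0.5],"dr": [0,0,0]},{"jaw": 1,"linear": [0,0,0.5],"dr": [0,0,0]},{"jaw": 1,"linear": [0,0,0.5],"dr": [0,0,0]},{"jaw": 1,"linear": [0,0,0.5],"dr": [0,0,0]},{"jaw": 1,"linear": [0,0,0],"dr": [0.0046,-0.0438,0]},{"jaw": 1,"linear": [0,0,0],"dr": [0.0046,-0.0438,0]},{"jaw": 1,"linear": [0,0,0],"dr": [0.0046,-0.0438,0]},{"jaw": 1,"linear": [0,0,0],"dr": [0.0046,-0.0438,0]},{"jaw": 1,"linear": [0,0,0],"dr": [0.0046,-0.0438,0]},{"jaw": 1,"linear": [0,0,0],"dr": [0,0,0]},{"jaw": 1,"linear": [0,0,0],"dr": [0,0,0]}])

```text
clock: 47.7
tcp_pos: [0.4443, 0.2488, 0.1133]
orientation: [0.001, 0.742, -0.67, -0.001]
wrist_force: [-0.0, 0.5, -3.6]
opening: 0.732
```

Run:
```python
from h import *
go(.4554,.2532,.037,6)
snap('side','s11.png');snap('top','t11.png')
a=cv2.resize(cv2.imread('pics/s11.png')[210:340,220:340],None,fx=4.2,fy=4.2); b=cv2.resize(cv2.imread('pics/t11.png')[210:320,160:230],None,fx=4.2,fy=4.2)
o=np.zeros((a.shape[0],a.shape[1]+b.shape[1],3),np.uint8);o[:,:a.shape[1]]=a;o[:b.shape[0],a.shape[1]:]=b
cv2.imwrite('pics/s11c.png',o)
```

```text
clk 47.7 tcp [0.4443 0.2488 0.1133] zaxis [-0.003 -0.001 -1.   ] units [ 0.37  0.15 -2.54] drz 0.002 open 0.732 F [-0.   0.5 -3.6] q [ 0.83  0.31 -0.43 -0.   -0.83 -0.72]
```

View pics/s11c.png

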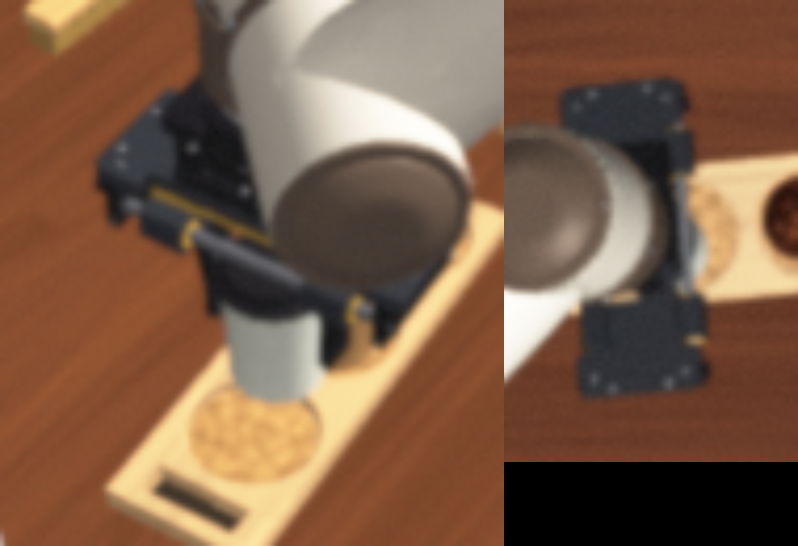

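Run:
```python
from h import *
s=cv2.imread('pics/s11.png').astype(int)
g=s.min(2)
for r in (291,294,297,300): 
    row=s[r,268:302]; m=(row.max(1)-row.min(1)<45)&(row.min(1)>110); x=np.where(m)[0]+268; print(r,x.min(),x.max(),(x.min()+x.max())/2)
for z in (.13,.12,.11,.10,.09,.08,.07): print(z,proj('side',(.4443,.2488,z)).round(1))
```

```text
291 275 295 285.0
294 275 295 285.0
297 275 296 285.5
300 276 295 285.5
0.13 [285.1 280.8]
0.12 [285.  283.7]
0.11 [285.  286.6]
0.1 [285.  289.4]
0.09 [285.  292.2]
0.08 [284.9 295. ]
0.07 [284.9 297.7]
```

Call:
play_rows(moves=[{"jaw": 1,"linear": [0.32,0.13,0],"dr": [0,0,0]},{"jaw": 1,"linear": [0,0,-0.5],"dr": [0,0,0]},{"jaw": 1,"linear": [0,0,-0.5],"dr": [0,0,0]},{"jaw": 1,"linear": [0,0,-0.5],"dr": [0,0,0]},{"jaw": 1,"linear": [0,0,-0.4],"dr": [0,0,0]},{"jaw": 1,"linear": [0,0,-0.25],"dr": [0,0,0]},{"jaw": 1,"linear": [0,0,0],"dr": [0,0,0]},{"jaw": 1,"linear": [0,0,0],"dr": [0,0,0]}])

```text
clock: 48.6
tcp_pos: [0.4556, 0.2536, 0.0496]
orientation: [-0.0, 0.743, -0.67, -0.0]
wrist_force: [0.2, 0.6, -3.3]
opening: 0.734
```

Call:
play_rows(moves=[{"jaw": 1,"linear": [0,0,-0.1],"dr": [0,0,0]},{"jaw": 1,"linear": [0,0,0],"dr": [0,0,0]}])

```text
clock: 48.8
tcp_pos: [0.4551, 0.2534, 0.0466]
orientation: [-0.0, 0.742, -0.67, -0.0]
wrist_force: [-0.4, -0.6, -2.3]
opening: 0.738
```

Call:
play_rows(moves=[{"jaw": 1,"linear": [0,0,-0.08],"dr": [0,0,0]},{"jaw": 1,"linear": [0,0,0],"dr": [0,0,0]}])

```text
clock: 49.0
tcp_pos: [0.4549, 0.2532, 0.0439]
orientation: [-0.0, 0.742, -0.67, -0.0]
wrist_force: [-0.7, 0.1, -3.9]
opening: 0.738
```

Call:
play_rows(moves=[{"jaw": 1,"linear": [0,0,-0.06],"dr": [0,0,0]},{"jaw": 1,"linear": [0,0,0],"dr": [0,0,0]}])

```text
clock: 49.2
tcp_pos: [0.4549, 0.2532, 0.042]
orientation: [0.0, 0.742, -0.67, -0.0]
wrist_force: [-0.6, 0.2, -3.8]
opening: 0.735
```

Call:
play_rows(moves=[{"jaw": 1,"linear": [0,0,-0.05],"dr": [0,0,0]},{"jaw": 1,"linear": [0,0,0],"dr": [0,0,0]}])

```text
clock: 49.4
tcp_pos: [0.4552, 0.2534, 0.0409]
orientation: [-0.0, 0.743, -0.67, -0.0]
wrist_force: [-0.6, -0.5, -0.5]
opening: 0.735
```

Call:
play_rows(moves=[{"jaw": 1,"linear": [0,0,-0.03],"dr": [0,0,0]},{"jaw": 1,"linear": [0,0,0],"dr": [0,0,0]}])

```text
clock: 49.6
tcp_pos: [0.4553, 0.2534, 0.0408]
orientation: [-0.0, 0.743, -0.67, -0.0]
wrist_force: [-2.6, -0.6, 5.4]
opening: 0.735
```

Call:
play_rows(moves=[{"jaw": -1,"linear": [0,0,0],"dr": [0,0,0]},{"jaw": -1,"linear": [0,0,0],"dr": [0,0,0]},{"jaw": -1,"linear": [0,0,0],"dr": [0,0,0]},{"jaw": -1,"linear": [0,0,0],"dr": [0,0,0]},{"jaw": -1,"linear": [0,0,0],"dr": [0,0,0]},{"jaw": -1,"linear": [0,0,0.3],"dr": [0,0,0]},{"jaw": -1,"linear": [0,0,0.5],"dr": [0,0,0]},{"jaw": -1,"linear": [0,0,0.8],"dr": [0,0,0]},{"jaw": -1,"linear": [0,0,0.8],"dr": [0,0,0]},{"jaw": -1,"linear": [0,0,0.8],"dr": [0,0,0]},{"jaw": -1,"linear": [0,0,0.8],"dr": [0,0,0]},{"jaw": -1,"linear": [0,0,0.8],"dr": [0,0,0]},{"jaw": -1,"linear": [0,0,0.8],"dr": [0,0,0]}])

```text
clock: 50.9
tcp_pos: [0.4549, 0.2531, 0.2095]
orientation: [-0.001, 0.742, -0.67, -0.0]
wrist_force: [1.4, 0.8, 0.4]
opening: 1.004
```

Call:
play_rows(moves=[{"jaw": -1,"linear": [0,-0.9,0],"dr": [0,0,0]},{"jaw": -1,"linear": [0,-0.9,0],"dr": [0,0,0]},{"jaw": -1,"linear": [0,-0.9,0],"dr": [0,0,0]},{"jaw": -1,"linear": [0,-0.9,0],"dr": [0,0,0]},{"jaw": -1,"linear": [0,-0.9,0],"dr": [0,0,0]},{"jaw": -1,"linear": [0,-0.9,0],"dr": [0,0,0]},{"jaw": -1,"linear": [0,-0.9,0],"dr": [0,0,0]},{"jaw": -1,"linear": [0,-0.9,0],"dr": [0,0,0]},{"jaw": -1,"linear": [0,-0.9,0],"dr": [0,0,0]},{"jaw": -1,"linear": [0,-0.9,0],"dr": [0,0,0]},{"jaw": -1,"linear": [0,-0.9,0],"dr": [0,0,0]},{"jaw": -1,"linear": [0,-0.9,0],"dr": [0,0,0]},{"jaw": -1,"linear": [0,-0.9,0],"dr": [0,0,0]},{"jaw": -1,"linear": [0,-0.9,0],"dr": [0,0,0]},{"jaw": -1,"linear": [0,-0.9,0],"dr": [0,0,0]}])

```text
clock: 52.4
tcp_pos: [0.4549, -0.1528, 0.2085]
orientation: [-0.0, 0.742, -0.67, 0.0]
wrist_force: [0.9, 0.2, 0.8]
opening: 1.0
```

Call:
play_rows(moves=[{"jaw": -1,"linear": [-0.5,-0.8,0],"dr": [0,0,-0.05]},{"jaw": -1,"linear": [-0.5,-0.8,0],"dr": [0,0,-0.05]},{"jaw": -1,"linear": [-0.5,-0.8,0],"dr": [0,0,-0.05]},{"jaw": -1,"linear": [-0.5,-0.8,0],"dr": [0,0,-0.05]},{"jaw": -1,"linear": [-0.5,-0.8,0],"dr": [0,0,-0.05]},{"jaw": -1,"linear": [-0.5,-0.8,0],"dr": [0,0,-0.05]},{"jaw": -1,"linear": [-0.5,-0.8,0],"dr": [0,0,-0.05]},{"jaw": -1,"linear": [-0.5,-0.8,0],"dr": [0,0,-0.05]},{"jaw": -1,"linear": [-0.5,-0.8,0],"dr": [0,0,-0.05]},{"jaw": -1,"linear": [-0.5,-0.8,0],"dr": [0,0,-0.05]},{"jaw": -1,"linear": [-0.5,-0.8,0],"dr": [0,0,-0.05]},{"jaw": -1,"linear": [-0.5,-0.8,0],"dr": [0,0,-0.05]},{"jaw": -1,"linear": [-0.5,-0.8,0],"dr": [0,0,-0.05]},{"jaw": -1,"linear": [-0.5,-0.8,0],"dr": [0,0,-0.05]},{"jaw": -1,"linear": [-0.5,-0.8,0],"dr": [0,0,-0.05]},{"jaw": -1,"linear": [-0.5,-0.8,0],"dr": [0,0,-0.05]},{"jaw": -1,"linear": [0,0,0],"dr": [0,0,0]},{"jaw": -1,"linear": [0,0,0],"dr": [0,0,0]}])

```text
clock: 54.2
tcp_pos: [0.2146, -0.5357, 0.2078]
orientation: [0.0, -0.423, 0.906, 0.0]
wrist_force: [-0.5, 1.3, -0.2]
opening: 0.999
```

Run:
```python
from h import *
snap('side','s12.png'); snap('top','t12.png')
t=cv2.imread('pics/t12.png'); s=cv2.imread('pics/s12.png')
k=4
wells=dict(drink=(.4554,.2532,.0275,.033,.088),nut=(.4653,.1587,.028,.0325,.064),dish=(.4751,.0642,.031,.031,.04),box=(.4555,-.1531,.022,.022,.056),jar=(.469,-.2471,.024,.0235,.062))
rows=[]
for n,im in(('top',t),('side',s)):
    ts=[]
    for w in wells.values():
        u=proj(n,(w[0],w[1],.03)).astype(int); x0,y0=u[0]-20,u[1]-28
        c=cv2.resize(im[y0:y0+56,x0:x0+40],None,fx=k,fy=k,interpolation=2)
        for z,r in((.004,w[2]),(.004+w[4],w[3])):
            P=[(proj(n,(w[0]+r*np.cos(a),w[1]+r*np.sin(a),z))-(x0,y0)+.5)*k for a in np.linspace(0,6.283,50)]
            cv2.polylines(c,[np.int32(P)],True,(0,255,0),1)
        ts.append(c)
    rows.append(np.hstack(ts))
cv2.imwrite('pics/chk.png',np.vstack(rows)); print(np.vstack(rows).shape,state()['clock'],state()['tcp_pos'])
```

```text
(448, 800, 3) 54.3 [ 0.21526757 -0.53508397  0.20804204]
```

View pics/chk.png

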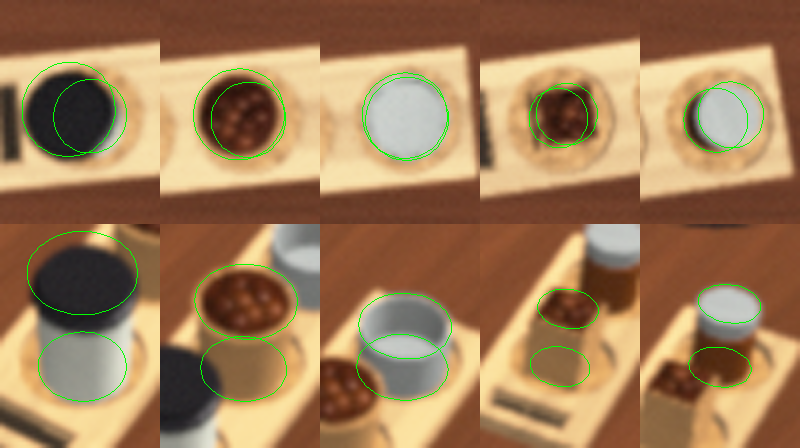

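Run:
```python
from h import *
t=cv2.imread('pics/t12.png').astype(int); t0=cv2.imread('pics/top0.png')
for n,(x,y,w,h) in dict(shaker=(115,235,40,35),lid=(410,180,65,70),brush=(255,140,75,28)).items():
    print(n,np.abs(t[y:y+h,x:x+w]-t0[y:y+h,x:x+w]).mean().round(2))
print(hand_in())
```

```text
shaker 1.87
lid 1.91
brush 1.96
the job is handed in; nothing more can be done
None
```

Both orders are made up, and I handed the job in at about 54 s on the robot's clock; no verdict was reported.

- **Long tray:** the drink cup is next to the slot, the chestnut cup is in the middle well and the steel dish is in the far well.
- **Short tray:** the chestnut box is next to the slot and the jar is in the other well.

**What went wrong and was fixed:** my first look after placing everything showed the drink cup leaning about 0.22 rad, with its foot on the edge of its well. I had regripped it lower on its side before carrying it, and I think that is what tilted it. I gripped it again along its leaning axis, straightened it and set it down; the force reading showed when it touched the floor.

**Last checks:**
- **Position:** for all five things, the circles drawn for the right pose lined up with both camera views. Offsets measured before I repaired the drink cup were 3 mm or less for the other four.
- **Drink cup:** it now looks upright in both views, and its foot height from the grip works out at about 4 mm, which is the well floor. I did not measure its position in its well again.
- **Disagreement:** its lid shows smaller and about 8 mm lower than an 88 mm cup should. It looked the same in the first pictures, so I put this down to the shape of the lid.
- **Bystanders:** the shaker, pan lid and brush show no change beyond image noise. The orange and turquoise look-alikes were not touched.

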